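# Top up the bottle crate and log the case

### The arm

A 7-joint arm with a two-finger parallel gripper is mounted at the origin on the work surface. World frame = base frame: x ahead of the robot, y to its left, z up, the work surface at z = 0. Lengths are in m, angles in rad, forces in N, time in s.
With the tool pointing down it reaches from about 0.35 to 0.9 m from the base axis. Payload 19.9 kg.
Tool frame: the origin (TCP) lies between the finger pads; the fingertips stand 14 mm ahead of it and the grasp point (between the pads) lies 5 mm behind it; z points along the fingers, y is the line along which they close (so a half turn about z gives the same grasp; the last joint's range is limited). The gripper opens to 85 mm and grips with 20 to 120 N. Pads are 22 mm wide; open, the fingers measure 114 mm over their backs; the gripper's body (76 mm by 85 mm) begins 54 mm behind the grasp point. The pads swing forward as they close: fully open they stand 13 mm farther back than shut.
Start: joints at [-1.371, 0.417, -0.01, 1.614, 0.005, 1.111, -0.053], TCP at [0.15, 0.607, 0.245] pointing down, gripper open.
Joint ranges: [-2.81, 2.81], [-0.39, 2.02], [-1.27, 1.25], [0.06, 2.57], [-1.19, 4.33], [0.19, 2], [-2.82, 2.82]. Speed limits (rad/s): [1.89, 1.89, 2.39, 2.39, 3.01, 3.01, 3.01].

### API

Orientations are given as a unit quaternion [w, x, y, z].
In Python, from rig import ctrl gives the robot as it stands.
- The arm moves only by the tool arm_command, never from a script. Its argument "increments" is a list of rows, each an object of numbers: "ax", "ay", "az": the turn, a rotation vector about the tool's x, y, z in degrees; "tx", "ty", "tz": the shift along the tool's x, y, z in cm; "hand": the closure, from 0 (fully open) to 1 (shut). A call has 1 to 12 rows; each row shifts and turns the commanded pose from where the row before left it, along the tool's axes as they then stand; what a row does not reach is not made up. A row lasts 1/8 s, in which the tool goes at most 62.5 mm and 10.7 degrees, less where a joint would pass 70% of its speed; a pose out of reach is approached as far as the arm can. A call is refused whole if a number of a shift passes 6.25 or a number of a turn 10.7, either way. A call with a gripper value outside its range is refused whole. The fingers move at their own pace and stop on an object; "newtons" is the grip in N (left out, the last holds). Time passes only in rows, so rows that do not move let the fingers close. It gives the time, the measured TCP pose, the force, the opening and the grip force at its end, in the units of the state.
- ctrl.get_obs(): the state, without advancing time (a new reading comes with each control period).
- ctrl.grab_frame(name): name is "scene" or "top"; returns a dict with "img" (384x512x3 uint8, red, green, blue), "fx", "fy", "cx", "cy" (pixels), "k1" (the pictures are not rectified: a ray, as slopes to the right and down, at radius r is drawn at 1 + k1 r^2 times it, then the intrinsics apply), "pose" (4x4, takes a point from camera to world coordinates). Camera axes: x right, y down, z forward; pixel columns grow to the right and rows downward; lengths in m; the calibration is good to about 2 mm. A picture is of the moment at which its call begins. There is no depth.
- ctrl.sign_off(): hands the job in; it is judged then, once.
The state is a dict: "time_s": time; "joint_positions": joint angles; "joint_velocities": joint speeds; "effort": joint torques, N m; "position": TCP position; "eef_rot": TCP orientation; "contact_force": force on the tool from outside, world axes, zero at the start; "moment": the same for the moment, N m; "finger_gap": opening from 0.0 (shut) to 1.0 (fully open); "grasp_force": force on a finger pad.
Only numpy, scipy, OpenCV 4.12 (cv2) and the standard library are available. Lean on these libraries where they do the work, as an engineer would, in place of code of your own. Each camera call takes 0.05 s, during which the arm holds its last target. There are 200 camera calls.

### The job

Put a spare bottle into each empty cell of the crate, standing upright on the cell floor with its label facing the orange side squarely; leave the bottles that are already packed in their cells. When the crate is full, pull the counter's red handle all the way out to its stop, hold it there for about a second, and let it go home to log the case. Do not shift the tape roll, the jar or the tub of caps.

Things in the scene. Friction and masses are not known exactly. Their poses are not given: they have to be found in the camera images.
- crate: bottle crate fixed to the bench, 154 mm (its x) by 228 mm (its y) and 50 mm high, open on top; 2 by 3 cells, each 68 mm square inside, at 74 mm pitch, walls 6 mm, floor 6 mm thick. Its +x long side carries an orange rail (12 mm thick); the other sides are blue. Origin at the centre of the underside, x axis points out through the orange side
- cell1 (a point): centre of the floor of crate cell 1 (row away from the orange side), 6 mm above the bench, axes as the crate's
- cell2 (a point): centre of the floor of crate cell 2 (row away from the orange side), 6 mm above the bench, axes as the crate's
- cell3 (a point): centre of the floor of crate cell 3 (row away from the orange side), 6 mm above the bench, axes as the crate's
- cell4 (a point): centre of the floor of crate cell 4 (row beside the orange side), 6 mm above the bench, axes as the crate's
- cell5 (a point): centre of the floor of crate cell 5 (row beside the orange side), 6 mm above the bench, axes as the crate's
- cell6 (a point): centre of the floor of crate cell 6 (row beside the orange side), 6 mm above the bench, axes as the crate's
- packed1: bottle already packed in cell 1 (or absent: then that cell is empty): dark, 128 mm tall: round body 60 mm diameter, 78 high; dark grey cap 28 mm diameter from 90 to 128 up. White label on one side; from it a white strip 11 mm wide runs up over the shoulder to the middle of the cap top. Origin: centre of the underside; z up, x out through the label middle. 0.26 kg
- packed2: bottle already packed in cell 2 (or absent: then that cell is empty): dark, 128 mm tall: round body 60 mm diameter, 78 high; dark grey cap 28 mm diameter from 90 to 128 up. White label on one side; from it a white strip 11 mm wide runs up over the shoulder to the middle of the cap top. Origin: centre of the underside; z up, x out through the label middle. 0.26 kg
- packed3: bottle already packed in cell 3 (or absent: then that cell is empty): dark, 128 mm tall: round body 60 mm diameter, 78 high; dark grey cap 28 mm diameter from 90 to 128 up. White label on one side; from it a white strip 11 mm wide runs up over the shoulder to the middle of the cap top. Origin: centre of the underside; z up, x out through the label middle. 0.26 kg
- packed4: bottle already packed in cell 4 (or absent: then that cell is empty): dark, 128 mm tall: round body 60 mm diameter, 78 high; dark grey cap 28 mm diameter from 90 to 128 up. White label on one side; from it a white strip 11 mm wide runs up over the shoulder to the middle of the cap top. Origin: centre of the underside; z up, x out through the label middle. 0.26 kg
- packed5: bottle already packed in cell 5 (or absent: then that cell is empty): dark, 128 mm tall: round body 60 mm diameter, 78 high; dark grey cap 28 mm diameter from 90 to 128 up. White label on one side; from it a white strip 11 mm wide runs up over the shoulder to the middle of the cap top. Origin: centre of the underside; z up, x out through the label middle. 0.26 kg
- packed6: bottle already packed in cell 6 (or absent: then that cell is empty): dark, 128 mm tall: round body 60 mm diameter, 78 high; dark grey cap 28 mm diameter from 90 to 128 up. White label on one side; from it a white strip 11 mm wide runs up over the shoulder to the middle of the cap top. Origin: centre of the underside; z up, x out through the label middle. 0.26 kg
- spare1: spare bottle standing on the bench: dark, 128 mm tall: round body 60 mm diameter, 78 high; dark grey cap 28 mm diameter from 90 to 128 up. White label on one side; from it a white strip 11 mm wide runs up over the shoulder to the middle of the cap top. Origin: centre of the underside; z up, x out through the label middle. 0.26 kg
- spare2: spare bottle standing on the bench: dark, 128 mm tall: round body 60 mm diameter, 78 high; dark grey cap 28 mm diameter from 90 to 128 up. White label on one side; from it a white strip 11 mm wide runs up over the shoulder to the middle of the cap top. Origin: centre of the underside; z up, x out through the label middle. 0.26 kg
- spare3: spare bottle standing on the bench: dark, 128 mm tall: round body 60 mm diameter, 78 high; dark grey cap 28 mm diameter from 90 to 128 up. White label on one side; from it a white strip 11 mm wide runs up over the shoulder to the middle of the cap top. Origin: centre of the underside; z up, x out through the label middle. 0.26 kg
- spare4: spare bottle standing on the bench: dark, 128 mm tall: round body 60 mm diameter, 78 high; dark grey cap 28 mm diameter from 90 to 128 up. White label on one side; from it a white strip 11 mm wide runs up over the shoulder to the middle of the cap top. Origin: centre of the underside; z up, x out through the label middle. 0.26 kg
- spare5: spare bottle standing on the bench: dark, 128 mm tall: round body 60 mm diameter, 78 high; dark grey cap 28 mm diameter from 90 to 128 up. White label on one side; from it a white strip 11 mm wide runs up over the shoulder to the middle of the cap top. Origin: centre of the underside; z up, x out through the label middle. 0.26 kg
- counter: case counter fixed to the bench: grey box 130 by 90 mm, 85 mm high, with a red pull handle at its front. Origin at the foot of the front face's middle; its -x is the way the handle pulls out
- pull (a joint): travel of the counter's sprung pull handle: 0 = home, 0.060 m = fully out at its stop (along the counter's -x); the spring takes about 3 N at home and 7 N fully out and draws it home when released
- pull_grip (a point): grip point of the red pull handle, an upright block 18 mm thick (along the pull), 40 mm wide, from 40 to 90 mm above the bench; this point is 80 mm above the bench, on the block's centre; when home the block's rear face is 45 mm clear of the grey box. Axes as the counter's
- tape_roll: bystander: yellow roll of tape lying flat, 90 mm diameter, 40 mm high, origin at the centre of its underside
- jar: bystander: amber jar 64 mm diameter, 75 mm high, origin at the centre of its underside
- caps_tub: bystander: white open tub of loose grey caps, 80 by 100 mm, 60 mm high, origin at the centre of its underside

How it is judged:
On the way, in this order (a step that is already met when the one before it is completed fails the run):
1. every cell holds an upright, seated bottle, with the added ones' labels facing the orange side (((horizontal distance between packed1 and cell1 below 0.012 m and z of packed1 in the frame of cell1 below 0.005 m and angle between packed1's own z axis and vertical below 0.08 rad) or (horizontal distance between spare1 and cell1 below 0.012 m and z of spare1 in the frame of cell1 below 0.005 m and angle between spare1's own z axis and vertical below 0.08 rad and angle between the x axis of spare1 and the x axis of crate, either way round below 0.3 rad and x of cell4 in the frame of spare1 above 0.04 m) or (horizontal distance between spare2 and cell1 below 0.012 m and z of spare2 in the frame of cell1 below 0.005 m and angle between spare2's own z axis and vertical below 0.08 rad and angle between the x axis of spare2 and the x axis of crate, either way round below 0.3 rad and x of cell4 in the frame of spare2 above 0.04 m) or (horizontal distance between spare3 and cell1 below 0.012 m and z of spare3 in the frame of cell1 below 0.005 m and angle between spare3's own z axis and vertical below 0.08 rad and angle between the x axis of spare3 and the x axis of crate, either way round below 0.3 rad and x of cell4 in the frame of spare3 above 0.04 m) or (horizontal distance between spare4 and cell1 below 0.012 m and z of spare4 in the frame of cell1 below 0.005 m and angle between spare4's own z axis and vertical below 0.08 rad and angle between the x axis of spare4 and the x axis of crate, either way round below 0.3 rad and x of cell4 in the frame of spare4 above 0.04 m) or (horizontal distance between spare5 and cell1 below 0.012 m and z of spare5 in the frame of cell1 below 0.005 m and angle between spare5's own z axis and vertical below 0.08 rad and angle between the x axis of spare5 and the x axis of crate, either way round below 0.3 rad and x of cell4 in the frame of spare5 above 0.04 m)) and ((horizontal distance between packed2 and cell2 below 0.012 m and z of packed2 in the frame of cell2 below 0.005 m and angle between packed2's own z axis and vertical below 0.08 rad) or (horizontal distance between spare1 and cell2 below 0.012 m and z of spare1 in the frame of cell2 below 0.005 m and angle between spare1's own z axis and vertical below 0.08 rad and angle between the x axis of spare1 and the x axis of crate, either way round below 0.3 rad and x of cell5 in the frame of spare1 above 0.04 m) or (horizontal distance between spare2 and cell2 below 0.012 m and z of spare2 in the frame of cell2 below 0.005 m and angle between spare2's own z axis and vertical below 0.08 rad and angle between the x axis of spare2 and the x axis of crate, either way round below 0.3 rad and x of cell5 in the frame of spare2 above 0.04 m) or (horizontal distance between spare3 and cell2 below 0.012 m and z of spare3 in the frame of cell2 below 0.005 m and angle between spare3's own z axis and vertical below 0.08 rad and angle between the x axis of spare3 and the x axis of crate, either way round below 0.3 rad and x of cell5 in the frame of spare3 above 0.04 m) or (horizontal distance between spare4 and cell2 below 0.012 m and z of spare4 in the frame of cell2 below 0.005 m and angle between spare4's own z axis and vertical below 0.08 rad and angle between the x axis of spare4 and the x axis of crate, either way round below 0.3 rad and x of cell5 in the frame of spare4 above 0.04 m) or (horizontal distance between spare5 and cell2 below 0.012 m and z of spare5 in the frame of cell2 below 0.005 m and angle between spare5's own z axis and vertical below 0.08 rad and angle between the x axis of spare5 and the x axis of crate, either way round below 0.3 rad and x of cell5 in the frame of spare5 above 0.04 m)) and ((horizontal distance between packed3 and cell3 below 0.012 m and z of packed3 in the frame of cell3 below 0.005 m and angle between packed3's own z axis and vertical below 0.08 rad) or (horizontal distance between spare1 and cell3 below 0.012 m and z of spare1 in the frame of cell3 below 0.005 m and angle between spare1's own z axis and vertical below 0.08 rad and angle between the x axis of spare1 and the x axis of crate, either way round below 0.3 rad and x of cell6 in the frame of spare1 above 0.04 m) or (horizontal distance between spare2 and cell3 below 0.012 m and z of spare2 in the frame of cell3 below 0.005 m and angle between spare2's own z axis and vertical below 0.08 rad and angle between the x axis of spare2 and the x axis of crate, either way round below 0.3 rad and x of cell6 in the frame of spare2 above 0.04 m) or (horizontal distance between spare3 and cell3 below 0.012 m and z of spare3 in the frame of cell3 below 0.005 m and angle between spare3's own z axis and vertical below 0.08 rad and angle between the x axis of spare3 and the x axis of crate, either way round below 0.3 rad and x of cell6 in the frame of spare3 above 0.04 m) or (horizontal distance between spare4 and cell3 below 0.012 m and z of spare4 in the frame of cell3 below 0.005 m and angle between spare4's own z axis and vertical below 0.08 rad and angle between the x axis of spare4 and the x axis of crate, either way round below 0.3 rad and x of cell6 in the frame of spare4 above 0.04 m) or (horizontal distance between spare5 and cell3 below 0.012 m and z of spare5 in the frame of cell3 below 0.005 m and angle between spare5's own z axis and vertical below 0.08 rad and angle between the x axis of spare5 and the x axis of crate, either way round below 0.3 rad and x of cell6 in the frame of spare5 above 0.04 m)) and ((horizontal distance between packed4 and cell4 below 0.012 m and z of packed4 in the frame of cell4 below 0.005 m and angle between packed4's own z axis and vertical below 0.08 rad) or (horizontal distance between spare1 and cell4 below 0.012 m and z of spare1 in the frame of cell4 below 0.005 m and angle between spare1's own z axis and vertical below 0.08 rad and angle between the x axis of spare1 and the x axis of crate, either way round below 0.3 rad and x of cell1 in the frame of spare1 below -0.04 m) or (horizontal distance between spare2 and cell4 below 0.012 m and z of spare2 in the frame of cell4 below 0.005 m and angle between spare2's own z axis and vertical below 0.08 rad and angle between the x axis of spare2 and the x axis of crate, either way round below 0.3 rad and x of cell1 in the frame of spare2 below -0.04 m) or (horizontal distance between spare3 and cell4 below 0.012 m and z of spare3 in the frame of cell4 below 0.005 m and angle between spare3's own z axis and vertical below 0.08 rad and angle between the x axis of spare3 and the x axis of crate, either way round below 0.3 rad and x of cell1 in the frame of spare3 below -0.04 m) or (horizontal distance between spare4 and cell4 below 0.012 m and z of spare4 in the frame of cell4 below 0.005 m and angle between spare4's own z axis and vertical below 0.08 rad and angle between the x axis of spare4 and the x axis of crate, either way round below 0.3 rad and x of cell1 in the frame of spare4 below -0.04 m) or (horizontal distance between spare5 and cell4 below 0.012 m and z of spare5 in the frame of cell4 below 0.005 m and angle between spare5's own z axis and vertical below 0.08 rad and angle between the x axis of spare5 and the x axis of crate, either way round below 0.3 rad and x of cell1 in the frame of spare5 below -0.04 m)) and ((horizontal distance between packed5 and cell5 below 0.012 m and z of packed5 in the frame of cell5 below 0.005 m and angle between packed5's own z axis and vertical below 0.08 rad) or (horizontal distance between spare1 and cell5 below 0.012 m and z of spare1 in the frame of cell5 below 0.005 m and angle between spare1's own z axis and vertical below 0.08 rad and angle between the x axis of spare1 and the x axis of crate, either way round below 0.3 rad and x of cell2 in the frame of spare1 below -0.04 m) or (horizontal distance between spare2 and cell5 below 0.012 m and z of spare2 in the frame of cell5 below 0.005 m and angle between spare2's own z axis and vertical below 0.08 rad and angle between the x axis of spare2 and the x axis of crate, either way round below 0.3 rad and x of cell2 in the frame of spare2 below -0.04 m) or (horizontal distance between spare3 and cell5 below 0.012 m and z of spare3 in the frame of cell5 below 0.005 m and angle between spare3's own z axis and vertical below 0.08 rad and angle between the x axis of spare3 and the x axis of crate, either way round below 0.3 rad and x of cell2 in the frame of spare3 below -0.04 m) or (horizontal distance between spare4 and cell5 below 0.012 m and z of spare4 in the frame of cell5 below 0.005 m and angle between spare4's own z axis and vertical below 0.08 rad and angle between the x axis of spare4 and the x axis of crate, either way round below 0.3 rad and x of cell2 in the frame of spare4 below -0.04 m) or (horizontal distance between spare5 and cell5 below 0.012 m and z of spare5 in the frame of cell5 below 0.005 m and angle between spare5's own z axis and vertical below 0.08 rad and angle between the x axis of spare5 and the x axis of crate, either way round below 0.3 rad and x of cell2 in the frame of spare5 below -0.04 m)) and ((horizontal distance between packed6 and cell6 below 0.012 m and z of packed6 in the frame of cell6 below 0.005 m and angle between packed6's own z axis and vertical below 0.08 rad) or (horizontal distance between spare1 and cell6 below 0.012 m and z of spare1 in the frame of cell6 below 0.005 m and angle between spare1's own z axis and vertical below 0.08 rad and angle between the x axis of spare1 and the x axis of crate, either way round below 0.3 rad and x of cell3 in the frame of spare1 below -0.04 m) or (horizontal distance between spare2 and cell6 below 0.012 m and z of spare2 in the frame of cell6 below 0.005 m and angle between spare2's own z axis and vertical below 0.08 rad and angle between the x axis of spare2 and the x axis of crate, either way round below 0.3 rad and x of cell3 in the frame of spare2 below -0.04 m) or (horizontal distance between spare3 and cell6 below 0.012 m and z of spare3 in the frame of cell6 below 0.005 m and angle between spare3's own z axis and vertical below 0.08 rad and angle between the x axis of spare3 and the x axis of crate, either way round below 0.3 rad and x of cell3 in the frame of spare3 below -0.04 m) or (horizontal distance between spare4 and cell6 below 0.012 m and z of spare4 in the frame of cell6 below 0.005 m and angle between spare4's own z axis and vertical below 0.08 rad and angle between the x axis of spare4 and the x axis of crate, either way round below 0.3 rad and x of cell3 in the frame of spare4 below -0.04 m) or (horizontal distance between spare5 and cell6 below 0.012 m and z of spare5 in the frame of cell6 below 0.005 m and angle between spare5's own z axis and vertical below 0.08 rad and angle between the x axis of spare5 and the x axis of crate, either way round below 0.3 rad and x of cell3 in the frame of spare5 below -0.04 m))), for 0.3 s.
2. the counter handle is pulled out to its stop and held there (value of joint pull above 0.055 m), for 0.4 s.
At the end, for the whole second after the job is handed in: all six cells hold an upright bottle on the cell floor (within 12 mm of centre, 5 mm of the floor, tilt under 0.08 rad), added ones with labels to the orange side within 0.3 rad, the packed ones still in their cells, the handle home within 6 mm, all at rest (all of step 1 and horizontal distance between packed1 and cell1 below 0.012 m and z of packed1 in the frame of cell1 below 0.005 m and angle between each of packed1, packed2, packed3, packed4, packed5, packed6's own z axis and vertical below 0.08 rad and horizontal distance between packed2 and cell2 below 0.012 m and z of packed2 in the frame of cell2 below 0.005 m and horizontal distance between packed3 and cell3 below 0.012 m and z of packed3 in the frame of cell3 below 0.005 m and horizontal distance between packed4 and cell4 below 0.012 m and z of packed4 in the frame of cell4 below 0.005 m and horizontal distance between packed5 and cell5 below 0.012 m and z of packed5 in the frame of cell5 below 0.005 m and horizontal distance between packed6 and cell6 below 0.012 m and z of packed6 in the frame of cell6 below 0.005 m and value of joint pull below 0.006 m and linear speed of each of spare1, spare2, spare3, spare4, spare5 below 0.02 m/s); the robot touches nothing.
It fails at once if a bottle that was already packed is taken out of its cell (distance of any of packed1, packed2, packed3, packed4, packed5, packed6 from where it was at the start of the episode above 0.03 m).
It fails at once if the tape roll, jar or tub of caps is shifted by more than 30 mm (distance of any of tape_roll, jar, caps_tub from where it was at the start of the episode above 0.03 m).
Of packed1, packed2, packed3, packed4, packed5, packed6 only 1 to 3 are there at a start; the rules pass over those that are not, and their reading is None.
At some moment in a run one of spare1, spare2, spare3, spare4, spare5 may be knocked a few centimetres aside while the robot is not near it.
It also fails if it takes over 210 s, if anything falls off the work surface, if the arm or the gripper's body presses on something with over 40 N, if the wrist force passes 120 N, or if a joint passes its speed limit or range.

## Working session

There is one attempt and no reset: what is moved stays moved. The work goes in short steps, Python scripts to look and compute and a tool call to move; the robot and the scene stay as the last step left them, time stands still between calls to the robot, and variables do not carry over. Pictures are saved under pics/ and viewed, at most 14 in all, crops included, and the job is handed in when it is done.

Besides the shell and the picture viewer there is one more tool, called after "Emit:" as name([rows], argument=value, ...), one row to a line, values as JSON. arm_command: Moves the arm, as the interface text tells. Its arguments: {"type":"object","properties":{"increments":{"type":"array","items":{"type":"object","properties":{"ax":{"type":"number"},"ay":{"type":"number"},"az":{"type":"number"},"tx":{"type":"number"},"ty":{"type":"number"},"tz":{"type":"number"},"hand":{"type":"number"}}}},"newtons":{"type":"number"}},"required":["increments"]}

```bash
ls; mkdir -p pics; python3 - <<'E'
from rig import ctrl
import cv2,numpy as np
print(ctrl.get_obs())
for n in("scene","top"):
    f=ctrl.grab_frame(n);cv2.imwrite(f"pics/{n}0.png",cv2.resize(f["img"][:,:,::-1],(800,600),interpolation=cv2.INTER_CUBIC))
    print({k:(np.round(v,4).tolist() if k=="pose" else v) for k,v in f.items() if k!="img"})
E
```

```text
pics
{'time_s': 0.0, 'joint_positions': array([-1.37050171,  0.41795428, -0.01030665,  1.61418175,  0.00470204,
        1.1107467 , -0.0530138 ]), 'joint_velocities': array([-1.31539009e-04,  1.49195656e-04, -1.04321392e-04, -8.75867893e-06,
       -7.97906505e-04,  9.64263051e-04, -1.96681565e-03]), 'effort': array([ 6.98041895e-04, -8.64418101e+01,  6.79743458e-01, -4.34894049e+01,
        1.92603370e-02,  7.41699070e-03,  4.42154874e-05]), 'position': array([0.14957849, 0.60647852, 0.24466937]), 'eef_rot': array([-2.93707605e-05,  1.20603628e-01,  9.92700541e-01, -6.32473155e-04]), 'contact_force': array([ 0.13386756, -0.82315206, -0.49492362]), 'moment': array([-0.03525143,  0.043453  ,  0.00351653]), 'grasp_force': 0.0, 'finger_gap': 0.9996610686143155}
{'fx': 463.2094058561036, 'fy': 463.2094058561036, 'cx': 261.8324374922779, 'cy': 190.52912772914533, 'k1': -0.00339081002445655, 'pose': [[-0.5287, 0.6778, -0.5109, 1.333], [0.8487, 0.4306, -0.307, 0.4651], [0.0119, -0.5959, -0.803, 1.2247], [0.0, 0.0, 0.0, 1.0]]}
{'fx': 426.1326137913281, 'fy': 426.1326137913281, 'cx': 263.96703570366424, 'cy': 181.47960520922476, 'k1': 0.03368388104310492, 'pose': [[0.003, -0.9961, 0.0885, 0.4948], [-1.0, -0.003, 0.0006, 0.007], [-0.0003, -0.0885, -0.9961, 1.3841], [0.0, 0.0, 0.0, 1.0]]}
```

View pics/top0.png

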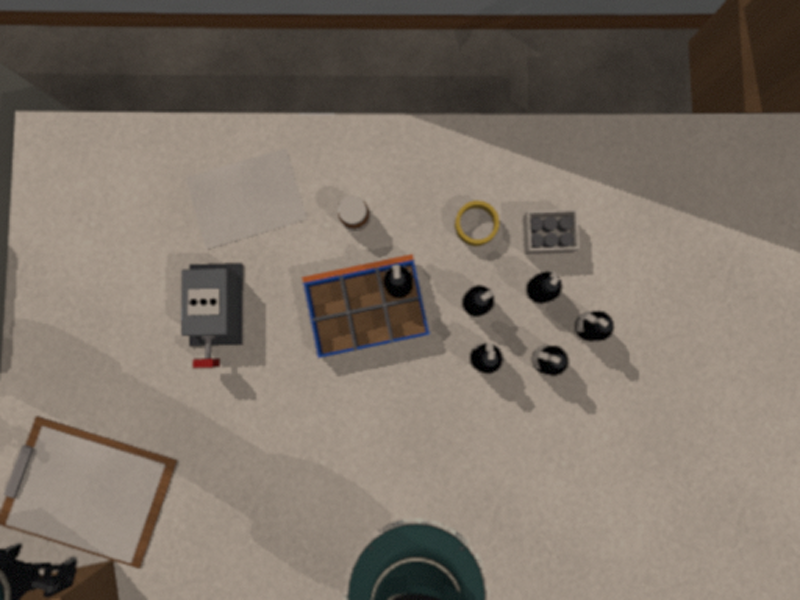

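View pics/scene0.png

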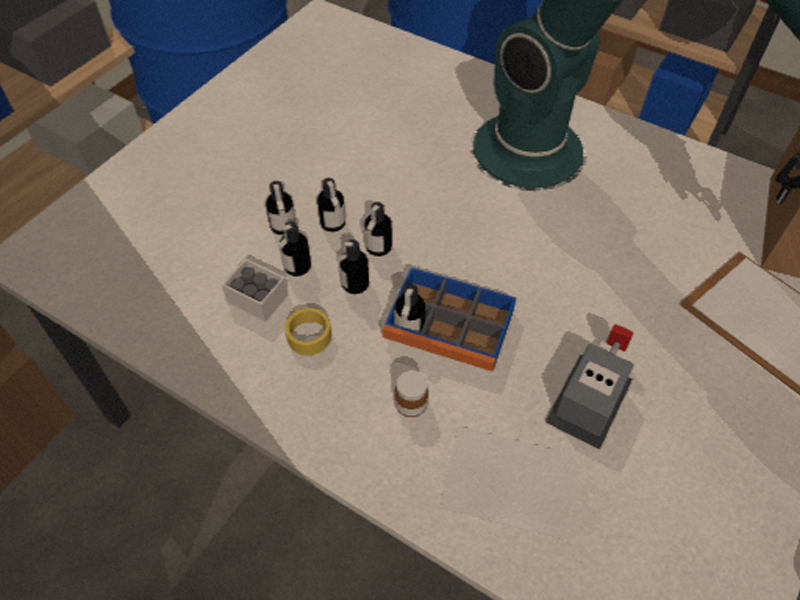

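The top view shows the crate at (365,305) with its orange side up and one packed bottle in the cell at (398,278). The five spares are at (478,298), (545,285), (595,325), (487,355) and (551,358). The handle is at (206,363). Next I'll enlarge crops to measure from both views.

```bash
cat >h.py <<'E'
import numpy as np,cv2
from scipy.optimize import least_squares
def proj(f,P):
    T=f["pose"];q=(np.atleast_2d(P)-T[:3,3])@T[:3,:3];s=q[:,:2]/q[:,2:]
    s=s*(1+f["k1"]*(s**2).sum(1,keepdims=True))
    return s*f["fx"]+[f["cx"],f["cy"]]
def ray(f,uv):
    d=(np.array(uv,float)-[f["cx"],f["cy"]])/f["fx"];s=d.copy()
    for _ in range(10): s=d/(1+f["k1"]*(s@s))
    return f["pose"][:3,:3]@np.r_[s,1]
def atz(f,uv,z):
    o=f["pose"][:3,3];d=ray(f,uv);return o+d*(z-o[2])/d[2]
def tri(fs,uvs):
    r=least_squares(lambda P:np.concatenate([proj(f,P)[0]-u for f,u in zip(fs,uvs)]),[.5,0,.1])
    return r.x,np.abs(r.fun).max()
def crop(f,x,y,w,h,k,name):
    c=cv2.resize(np.ascontiguousarray(f["img"][y:y+h,x:x+w,::-1]),None,fx=k,fy=k,interpolation=cv2.INTER_CUBIC)
    c=cv2.convertScaleAbs(c,alpha=1.6,beta=15)
    for i in range(0,w,10):
        cv2.line(c,(i*k,0),(i*k,6 if i%50 else 14),(0,255,255),1)
        if i%20==0:cv2.putText(c,str(x+i),(i*k,24),0,.35,(0,0,255),1)
    for j in range(0,h,10):
        cv2.line(c,(0,j*k),(6,j*k),(0,255,255),1)
        if j%20==0:cv2.putText(c,str(y+j),(8,j*k+4),0,.35,(0,0,255),1)
    cv2.imwrite(name,c)
E
python3 - <<'E'
from rig import ctrl
from h import *
import pickle
t=ctrl.grab_frame("top");s=ctrl.grab_frame("scene");pickle.dump((t,s),open("f0.pkl","wb"))
crop(t,285,165,115,85,7,"pics/t1.png")
crop(t,185,155,100,80,8,"pics/t2.png")
crop(s,160,105,110,85,7,"pics/s1.png")
crop(s,235,165,180,120,4,"pics/s2.png")
E
```

```text
(no output)
```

View pics/t1.png

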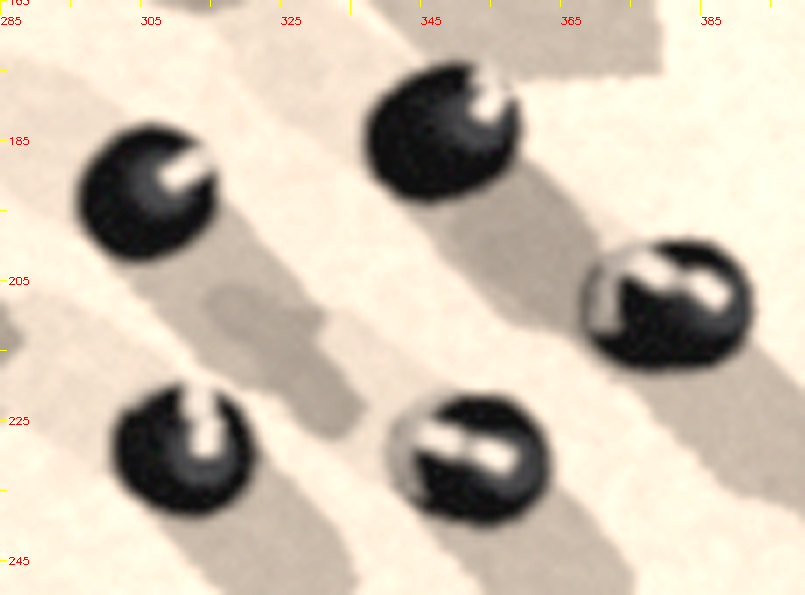

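View pics/t2.png

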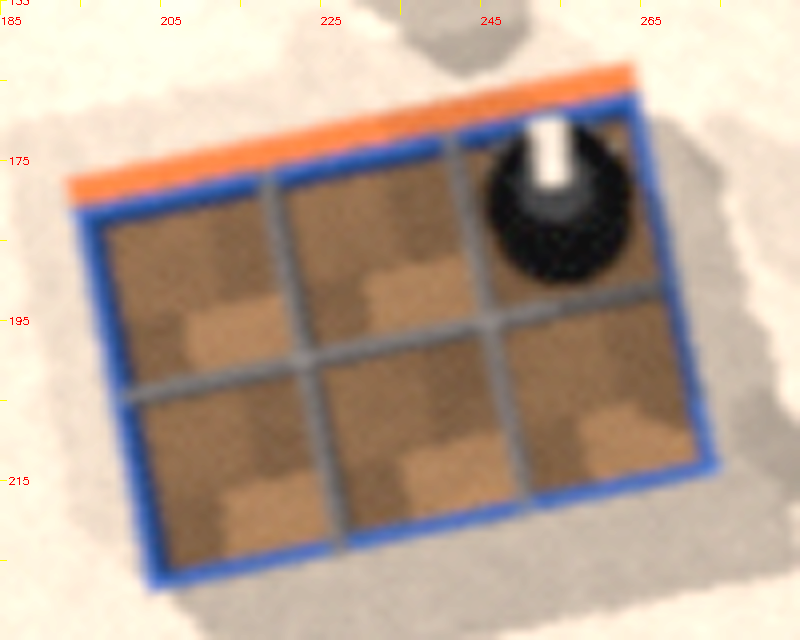

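View pics/s1.png

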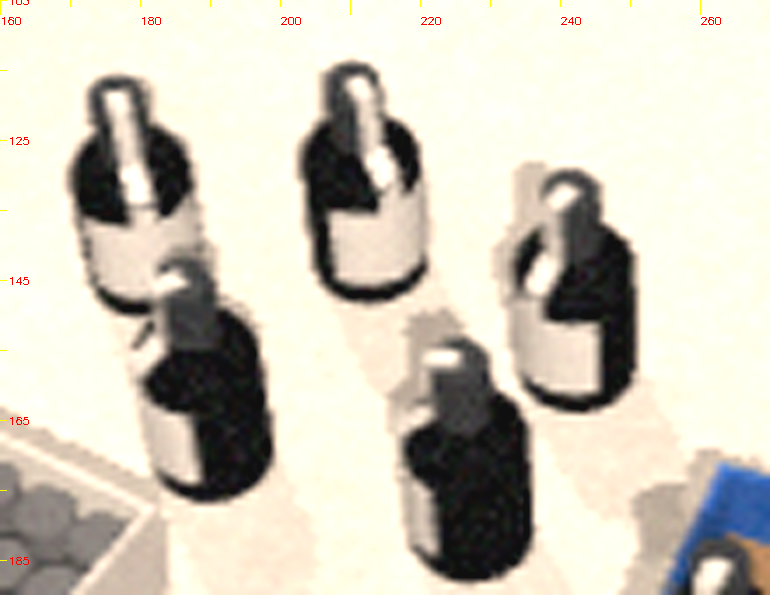

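View pics/s2.png

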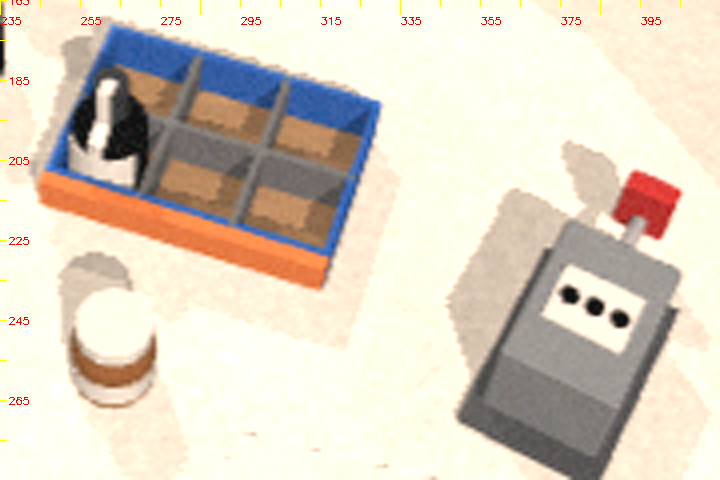

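The crops show five dark bottles with white strips. The strip ends at cap centre in the top view are about A(308,191), B(354,182), C(388,207), D(314,230) and E(358,231). The rim's outer corners are about (204,228), (275,213), (265,167) and (194,181). I'll fit a simple bottle model to both views to get position and yaw.

```bash
cat >fit.py <<'E'
from h import *
from scipy.optimize import minimize
K=4
th=np.linspace(0,2*np.pi,40,endpoint=False)
def circ(r,z): return np.c_[r*np.cos(th),r*np.sin(th),np.full(40,z)]
def arc(r0,z0,r1,z1,da):
    a=np.linspace(-da,da,9);f=lambda r,z:np.c_[r*np.cos(a),r*np.sin(a),np.full(9,z)]
    return np.r_[f(r0,z0),f(r1,z1)[::-1]]
PARTS=[(0,np.r_[circ(.03,0),circ(.03,.078)]),(1,(.03,.02,.03,.062,.95)),(0,np.r_[circ(.03,.078),circ(.014,.092)]),(1,(.03,.062,.03,.078,.18)),
 (1,(.03,.078,.014,.092,.25)),(2,np.r_[circ(.014,.09),circ(.014,.128)]),(1,(.014,.09,.014,.128,.4)),]
def render(f,bots,x0,y0,w,h):
    im=np.full((h*K,w*K),1.,np.float32);cam=f["pose"][:3,3]
    for b in sorted(bots,key=lambda b:-np.hypot(*(cam[:2]-b[:2]))):
        x,y,z,yaw=b;R=np.array([[np.cos(yaw),-np.sin(yaw),0],[np.sin(yaw),np.cos(yaw),0],[0,0,1]])
        W=lambda P:P@R.T+[x,y,z]
        def poly(P,v,hull):
            p=(proj(f,W(P))-[x0,y0]+.5)*K-.5
            p=p.astype(np.float32)
            if hull:p=cv2.convexHull(p).reshape(-1,2)
            cv2.fillPoly(im,[np.round(p*16).astype(np.int32)],float(v),cv2.LINE_AA if 0 else 8,4)
        for c,g in PARTS:
            if c!=1: poly(g,.12 if c==2 else 0,True)
            else:
                r0,z0,r1,z1,da=g;a=np.linspace(-da,da,9)
                for i in range(8):
                    m=(a[i]+a[i+1])/2
                    n=np.array([np.cos(m)*(z1-z0),np.sin(m)*(z1-z0),r0-r1])
                    q=np.array([[r*np.cos(t),r*np.sin(t),zz] for r,zz,t in((r0,z0,a[i]),(r0,z0,a[i+1]),(r1,z1,a[i+1]),(r1,z1,a[i]))])
                    if (R@n)@(cam-W(q.mean(0)))>0: poly(q,.9,False)
        poly(circ(.014,.128),.12,True)
        poly(np.array([[0,-.0055,.128],[.013,-.0055,.128],[.013,.0055,.128],[0,.0055,.128]]),.9,False)
    return cv2.GaussianBlur(cv2.resize(im,(w,h),interpolation=cv2.INTER_AREA),(0,0),.5)
def img(f): return np.clip((cv2.cvtColor(f["img"],cv2.COLOR_RGB2GRAY).astype(np.float32)-15)/75,0,1)
def cost(fs,ims,bots,k):
    e=0
    for f,im in zip(fs,ims):
        c=proj(f,bots[k][:3]+np.array([0,0,.06]))[0].astype(int);x0,y0=c-34;r=render(f,bots,x0,y0,68,68)
        # mask: near the bottle
        m=cv2.dilate((render(f,[bots[k]],x0,y0,68,68)<.99).astype(np.uint8),np.ones((7,7)))
        x1,y1=max(x0,0),max(y0,0)
        d=((r-im[y0:y0+68,x0:x0+68])**2)*m
        e+=d.sum()
    return e
def fit(fs,bots,idx=None,passes=2,yaw_search=True):
    ims=[img(f) for f in fs];bots=[np.array(b,float) for b in bots];idx=range(len(bots)) if idx is None else idx
    for p in range(passes):
        for k in idx:
            def c(v):
                B=list(bots);B[k]=np.array([v[0]/100,v[1]/100,bots[k][2],v[2]]);return cost(fs,ims,B,k)
            v0=np.r_[bots[k][:2]*100,bots[k][3]]
            if p==0:
                r=minimize(lambda q:c([q[0],q[1],v0[2]]),v0[:2],method="Nelder-Mead",options=dict(initial_simplex=v0[:2]+np.array([[0,0],[.8,0],[0,.8]]),maxfev=40));v0[:2]=r.x
                if yaw_search: v0[2]=min(np.arange(-np.pi,np.pi,.2),key=lambda a:c([v0[0],v0[1],a]))
            r=minimize(c,v0,method="Nelder-Mead",options=dict(initial_simplex=v0+np.array([[0,0,0],[.4,0,0],[0,.4,0],[0,0,.15]]),maxfev=90))
            bots[k]=np.array([r.x[0]/100,r.x[1]/100,bots[k][2],r.x[2]]);last=r.fun
            if p==passes-1:print(k,np.round(bots[k],4),"yaw deg",round(np.degrees(r.x[2]),1),"cost",round(last,2))
    return bots
def crate(fs):
    t,s=fs
    C=np.array([[-.077,.114],[-.077,-.114],[.077,-.114],[.077,.114],[0,.037],[0,-.037]])
    ut=np.array([[150,588],[718,465],[637,100],[77,210],[303,360],[488,322]])/8-.5+.5/8+[185,155]
    us=np.array([[380,102],[107,24],[174,123],[263,149]])/4-.5+.5/4+[235,165]
    si=[0,1,5,4]
    def res(v,n=3):
        a=v[2];R=np.array([[np.cos(a),-np.sin(a)],[np.sin(a),np.cos(a)]]);z=v[3]
        W=np.c_[C@R.T+v[:2],np.full(6,z)]
        return np.r_[(proj(t,W)-ut).ravel(),(proj(s,W[si])-us).ravel()]
    r=least_squares(res,[.6,.1,.18,.05]);print("crate",np.round(r.x,4),"deg",np.degrees(r.x[2]),"res",np.round(r.fun,1));return r.x
E
time python3 - <<'E'
from fit import *;import pickle
fs=pickle.load(open("f0.pkl","rb"));t,s=fs
v=crate(fs)
tops=[(308,191),(354,182),(388,207),(314,230),(358,231),(254,178)]
a=[-60,-40,60,10,75,10]
b=[np.r_[atz(t,u,.128)[:2],0 if i<5 else .006,np.radians(a[i])] for i,u in enumerate(tops)]
for q in b:print(np.round(q,3),proj(s,[q[0],q[1],.128+q[2]])[0].round(1))
b=fit(fs,b)
pickle.dump((v,b),open("b0.pkl","wb"))
e=v[:2];A=v[2]
for n,(i,j) in enumerate([(-1,-1),(-1,0),(-1,1),(1,-1),(1,0),(1,1)]):
    print("cell",n+1,"(y sign guess)",np.round(e+np.array([[np.cos(A),-np.sin(A)],[np.sin(A),np.cos(A)]])@[i*.037,j*.074],4))
for h in tri(fs,[(131.8,232.3),(397,211)]):print(h)
E
```

```text
crate [0.5642 0.1015 0.2143 0.0449] deg 12.278165052516746 res [ 0.   0.8  0.4  0.8  0.2 -1.3 -0.5 -0.   0.1 -0.   0.1 -0.2  0.4  0.1
  1.2  0.3 -0.7 -0.  -0.5  0.1]
[ 0.579 -0.122  0.    -1.047] [225.7 155. ]
[ 0.606 -0.258  0.    -0.698] [185.7 143.1]
[ 0.532 -0.356  0.     1.047] [175.6 117.5]
[ 0.464 -0.139  0.     0.175] [241.4 130.5]
[ 0.462 -0.268  0.     1.309] [209.8 115.1]
[0.617 0.037 0.006 0.175] [262.7 183.8]
0 [ 0.5813 -0.124   0.     -0.8875] yaw deg -50.9 cost 71.41
1 [ 0.6089 -0.2571  0.     -0.4037] yaw deg -23.1 cost 75.44
2 [ 0.5311 -0.3562  0.      0.8885] yaw deg 50.9 cost 112.86
3 [ 0.4672 -0.1392  0.     -0.0299] yaw deg -1.7 cost 90.41
4 [ 0.463  -0.2656  0.      1.115 ] yaw deg 63.9 cost 102.47
5 [0.616  0.0367 0.006  0.1904] yaw deg 10.9 cost 194.17
cell 1 (y sign guess) [0.5438 0.0214]
cell 2 (y sign guess) [0.5281 0.0937]
cell 3 (y sign guess) [0.5123 0.166 ]
cell 4 (y sign guess) [0.6161 0.0371]
cell 5 (y sign guess) [0.6004 0.1094]
cell 6 (y sign guess) [0.5846 0.1817]
[0.45439816 0.40841539 0.08147849]
0.42233630352836826
real	0m33.413s
user	0m33.589s
sys	0m0.159s
```

The fit agrees in both views. The packed bottle sits on its cell centre within 1 mm, the crate yaw is 12.3°, and all cap heights match. I'll write a planning helper and start with bottle A by turning the tool.

```bash
cat >plan.py <<'E'
import sys,numpy as np
from rig import ctrl
from scipy.spatial.transform import Rotation
def plan(x,y,z,psi):
    "needed: shift in tool axes as they stand now (cm), then az turn (deg)"
    o=ctrl.get_obs();q=o["eef_rot"];R=Rotation.from_quat([q[1],q[2],q[3],q[0]]).as_matrix()
    d=R.T@(np.array([x,y,z])-o["position"])*100;cur=np.degrees(np.arctan2(R[1,1],R[0,1]))
    print("t",round(o["time_s"],2),"pos",o["position"].round(4),"psi",cur.round(1),"zax",R[:,2].round(3),"gap",round(o["finger_gap"],3))
    print(" shift now cm",d.round(2)," az",round((cur-psi+180)%360-180,1))
    a=np.radians(psi);R2=np.array([[-np.sin(a),np.cos(a),0],[np.cos(a),np.sin(a),0],[0,0,-1]]).T
    R2=np.c_[[-np.sin(a),np.cos(a),0],[np.cos(a),np.sin(a),0],[0,0,-1]]
    print(" shift cm if turned first",(R2.T@(np.array([x,y,z])-o["position"])*100).round(2))
if __name__=="__main__":plan(*map(float,sys.argv[1:5]))
E
python3 plan.py .5813 -.124 .245 -50.9
```

```text
t 0.2 pos [0.1496 0.6066 0.2449] psi 76.1 zax [-0.    -0.001 -1.   ] gap 0.999
 shift now cm [-5.941e+01 -6.060e+01  4.000e-02]  az 127.0
 shift cm if turned first [-1.258e+01  8.393e+01 -1.000e-02]
```

Emit:
arm_command([
  {"az": 10.6, "hand": 0.4},
  {"az": 10.6, "hand": 0.4},
  {"az": 10.6, "hand": 0.4},
  {"az": 10.6, "hand": 0.4},
  {"az": 10.6, "hand": 0.4},
  {"az": 10.6, "hand": 0.4},
  {"az": 10.6, "hand": 0.4},
  {"az": 10.6, "hand": 0.4},
  {"az": 10.6, "hand": 0.4},
  {"az": 10.6, "hand": 0.4},
  {"az": 10.6, "hand": 0.4},
  {"az": 10.6, "hand": 0.4},
], newtons=40)

```text
invalid input
```

```bash
python3 plan.py .5813 -.124 .245 -50.9
```

```text
t 0.2 pos [0.1496 0.6066 0.2449] psi 76.1 zax [-0.    -0.001 -1.   ] gap 0.999
 shift now cm [-5.941e+01 -6.060e+01  4.000e-02]  az 127.0
 shift cm if turned first [-1.258e+01  8.393e+01 -1.000e-02]
```

Emit:
arm_command([
  {"ax": 0, "ay": 0, "az": 10.6, "tx": 0, "ty": 0, "tz": 0, "hand": 0.4},
  {"ax": 0, "ay": 0, "az": 10.6, "tx": 0, "ty": 0, "tz": 0, "hand": 0.4},
  {"ax": 0, "ay": 0, "az": 10.6, "tx": 0, "ty": 0, "tz": 0, "hand": 0.4},
  {"ax": 0, "ay": 0, "az": 10.6, "tx": 0, "ty": 0, "tz": 0, "hand": 0.4},
  {"ax": 0, "ay": 0, "az": 10.6, "tx": 0, "ty": 0, "tz": 0, "hand": 0.4},
  {"ax": 0, "ay": 0, "az": 10.6, "tx": 0, "ty": 0, "tz": 0, "hand": 0.4},
  {"ax": 0, "ay": 0, "az": 10.6, "tx": 0, "ty": 0, "tz": 0, "hand": 0.4},
  {"ax": 0, "ay": 0, "az": 10.6, "tx": 0, "ty": 0, "tz": 0, "hand": 0.4},
  {"ax": 0, "ay": 0, "az": 10.6, "tx": 0, "ty": 0, "tz": 0, "hand": 0.4},
  {"ax": 0, "ay": 0, "az": 10.6, "tx": 0, "ty": 0, "tz": 0, "hand": 0.4},
  {"ax": 0, "ay": 0, "az": 10.6, "tx": 0, "ty": 0, "tz": 0, "hand": 0.4},
  {"ax": 0, "ay": 0, "az": 10.6, "tx": 0, "ty": 0, "tz": 0, "hand": 0.4},
], newtons=40)

```text
time_s: 1.7
position: [0.1496, 0.6067, 0.2451]
eef_rot: [0.0, 0.944, 0.331, -0.0]
contact_force: [0.6, 1.2, -0.3]
finger_gap: 0.599
grasp_force: 0.0
```

```bash
python3 plan.py .5813 -.124 .245 -50.9
```

```text
t 1.7 pos [0.1496 0.6067 0.2451] psi -51.4 zax [-0. -0. -1.] gap 0.599
 shift now cm [-1.185e+01  8.404e+01  4.000e-02]  az -0.5
 shift cm if turned first [-1.258e+01  8.394e+01  1.000e-02]
```

Emit:
arm_command([
  {"ax": 0, "ay": 0, "az": 0, "tx": -0.85, "ty": 6, "tz": 0, "hand": 0.4},
  {"ax": 0, "ay": 0, "az": 0, "tx": -0.85, "ty": 6, "tz": 0, "hand": 0.4},
  {"ax": 0, "ay": 0, "az": 0, "tx": -0.85, "ty": 6, "tz": 0, "hand": 0.4},
  {"ax": 0, "ay": 0, "az": 0, "tx": -0.85, "ty": 6, "tz": 0, "hand": 0.4},
  {"ax": 0, "ay": 0, "az": 0, "tx": -0.85, "ty": 6, "tz": 0, "hand": 0.4},
  {"ax": 0, "ay": 0, "az": 0, "tx": -0.85, "ty": 6, "tz": 0, "hand": 0.4},
  {"ax": 0, "ay": 0, "az": 0, "tx": -0.85, "ty": 6, "tz": 0, "hand": 0.4},
  {"ax": 0, "ay": 0, "az": 0, "tx": -0.85, "ty": 6, "tz": 0, "hand": 0.4},
  {"ax": 0, "ay": 0, "az": 0, "tx": -0.85, "ty": 6, "tz": 0, "hand": 0.4},
  {"ax": 0, "ay": 0, "az": 0, "tx": -0.85, "ty": 6, "tz": 0, "hand": 0.4},
  {"ax": 0, "ay": 0, "az": 0, "tx": -0.85, "ty": 6, "tz": 0, "hand": 0.4},
  {"ax": 0, "ay": 0, "az": 0, "tx": -0.85, "ty": 6, "tz": 0, "hand": 0.4},
])

```text
time_s: 3.2
position: [0.5237, -0.0187, 0.2454]
eef_rot: [-0.0, 0.943, 0.334, 0.0]
contact_force: [0.6, 2.0, 1.2]
finger_gap: 0.605
grasp_force: 0.0
```

```bash
python3 plan.py .5813 -.124 .108 -50.9
```

```text
t 3.2 pos [ 0.5237 -0.0187  0.2454] psi -51.0 zax [ 0.  0. -1.] gap 0.605
 shift now cm [-2.16 11.8  13.74]  az -0.1
 shift cm if turned first [-2.17 11.8  13.74]
```

Emit:
arm_command([
  {"ax": 0, "ay": 0, "az": 0, "tx": -1, "ty": 5.9, "tz": 0, "hand": 0.4},
  {"ax": 0, "ay": 0, "az": 0, "tx": -1.1, "ty": 5.9, "tz": 0, "hand": 0.4},
  {"ax": 0, "ay": 0, "az": 0, "tx": 0, "ty": 0, "tz": 3, "hand": 0.4},
  {"ax": 0, "ay": 0, "az": 0, "tx": 0, "ty": 0, "tz": 3, "hand": 0.4},
  {"ax": 0, "ay": 0, "az": 0, "tx": 0, "ty": 0, "tz": 0, "hand": 0.4},
])

```text
time_s: 3.82
position: [0.5798, -0.1221, 0.1837]
eef_rot: [-0.001, 0.943, 0.333, -0.002]
contact_force: [-0.1, -1.4, 0.6]
finger_gap: 0.6
grasp_force: 0.0
```

```bash
python3 plan.py .5813 -.124 .108 -50.9
```

```text
t 3.83 pos [ 0.5798 -0.1221  0.1837] psi -51.1 zax [-0.003  0.    -1.   ] gap 0.6
 shift now cm [0.02 0.26 7.57]  az -0.2
 shift cm if turned first [-0.    0.25  7.57]
```

Emit:
arm_command([
  {"ax": 0, "ay": 0, "az": 0, "tx": 0, "ty": 0.25, "tz": 2.5, "hand": 0.4},
  {"ax": 0, "ay": 0, "az": 0, "tx": 0, "ty": 0, "tz": 2.5, "hand": 0.4},
  {"ax": 0, "ay": 0, "az": 0, "tx": 0, "ty": 0, "tz": 2.5, "hand": 0.4},
  {"ax": 0, "ay": 0, "az": 0, "tx": 0, "ty": 0, "tz": 0, "hand": 0.4},
  {"ax": 0, "ay": 0, "az": 0, "tx": 0, "ty": 0, "tz": 0, "hand": 1},
  {"ax": 0, "ay": 0, "az": 0, "tx": 0, "ty": 0, "tz": 0, "hand": 1},
  {"ax": 0, "ay": 0, "az": 0, "tx": 0, "ty": 0, "tz": 0, "hand": 1},
  {"ax": 0, "ay": 0, "az": 0, "tx": 0, "ty": 0, "tz": 0, "hand": 1},
  {"ax": 0, "ay": 0, "az": 0, "tx": 0, "ty": 0, "tz": 0, "hand": 1},
  {"ax": 0, "ay": 0, "az": 0, "tx": 0, "ty": 0, "tz": 0, "hand": 1},
], newtons=60)

```text
time_s: 5.08
position: [0.583, -0.124, 0.112]
eef_rot: [0.0, 0.943, 0.334, 0.001]
contact_force: [-3.3, 2.1, 8.9]
finger_gap: 0.308
grasp_force: 58.4
```

```bash
python3 plan.py .5846 .1817 .27 12.3
```

```text
t 5.08 pos [ 0.583 -0.124  0.112] psi -51.0 zax [ 0.002  0.001 -1.   ] gap 0.308
 shift now cm [ 19.38 -23.65 -15.78]  az -63.3
 shift cm if turned first [ 29.83   6.67 -15.8 ]
```

Emit:
arm_command([
  {"ax": 0, "ay": 0, "az": 0, "tx": 0, "ty": 0, "tz": -2, "hand": 1},
  {"ax": 0, "ay": 0, "az": 0, "tx": 0, "ty": 0, "tz": -5, "hand": 1},
  {"ax": 0, "ay": 0, "az": 0, "tx": 0, "ty": 0, "tz": -5, "hand": 1},
  {"ax": 0, "ay": 0, "az": 0, "tx": 0, "ty": 0, "tz": -4, "hand": 1},
  {"ax": 0, "ay": 0, "az": -9, "tx": 0, "ty": 0, "tz": 0, "hand": 1},
  {"ax": 0, "ay": 0, "az": -9, "tx": 0, "ty": 0, "tz": 0, "hand": 1},
  {"ax": 0, "ay": 0, "az": -9, "tx": 0, "ty": 0, "tz": 0, "hand": 1},
  {"ax": 0, "ay": 0, "az": -9, "tx": 0, "ty": 0, "tz": 0, "hand": 1},
  {"ax": 0, "ay": 0, "az": -9, "tx": 0, "ty": 0, "tz": 0, "hand": 1},
  {"ax": 0, "ay": 0, "az": -9, "tx": 0, "ty": 0, "tz": 0, "hand": 1},
  {"ax": 0, "ay": 0, "az": -9.3, "tx": 0, "ty": 0, "tz": 0, "hand": 1},
])

```text
time_s: 6.45
position: [0.5822, -0.1248, 0.2721]
eef_rot: [0.001, 0.626, 0.78, 0.0]
contact_force: [-0.2, 0.4, -3.9]
finger_gap: 0.311
grasp_force: 59.8
```

```bash
python3 plan.py .5846 .1817 .27 12.3
```

```text
t 6.45 pos [ 0.5822 -0.1248  0.2721] psi 12.5 zax [ 0.001 -0.001 -1.   ] gap 0.311
 shift now cm [29.87  6.87  0.19]  az 0.2
 shift cm if turned first [29.89  6.77  0.21]
```

Emit:
arm_command([
  {"ax": 0, "ay": 0, "az": 0.2, "tx": 3, "ty": 0.7, "tz": 0, "hand": 1},
  {"ax": 0, "ay": 0, "az": 0, "tx": 4.5, "ty": 1, "tz": 0, "hand": 1},
  {"ax": 0, "ay": 0, "az": 0, "tx": 5, "ty": 1.1, "tz": 0, "hand": 1},
  {"ax": 0, "ay": 0, "az": 0, "tx": 5, "ty": 1.2, "tz": 0, "hand": 1},
  {"ax": 0, "ay": 0, "az": 0, "tx": 5, "ty": 1.2, "tz": 0, "hand": 1},
  {"ax": 0, "ay": 0, "az": 0, "tx": 4.5, "ty": 1, "tz": 0, "hand": 1},
  {"ax": 0, "ay": 0, "az": 0, "tx": 2.9, "ty": 0.6, "tz": 0, "hand": 1},
  {"ax": 0, "ay": 0, "az": 0, "tx": 0, "ty": 0, "tz": 3, "hand": 1},
  {"ax": 0, "ay": 0, "az": 0, "tx": 0, "ty": 0, "tz": 3, "hand": 1},
  {"ax": 0, "ay": 0, "az": 0, "tx": 0, "ty": 0, "tz": 3, "hand": 1},
  {"ax": 0, "ay": 0, "az": 0, "tx": 0, "ty": 0, "tz": 0, "hand": 1},
  {"ax": 0, "ay": 0, "az": 0, "tx": 0, "ty": 0, "tz": 0, "hand": 1},
])

```text
time_s: 7.95
position: [0.5871, 0.1823, 0.1824]
eef_rot: [0.001, 0.629, 0.777, 0.001]
contact_force: [0.1, 0.3, -2.5]
finger_gap: 0.313
grasp_force: 59.5
```

```bash
python3 plan.py .5846 .1817 .175 12.3; python3 - <<'E'
from rig import ctrl
from h import *
import pickle
t=ctrl.grab_frame("top");s=ctrl.grab_frame("scene");pickle.dump((t,s),open("f1.pkl","wb"))
a=cv2.resize(t["img"][130:240,165:300],None,fx=4,fy=4,interpolation=cv2.INTER_CUBIC)[:,:,::-1];crop(s,240,110,130,140,4,"pics/tmp.png");b=cv2.imread("pics/tmp.png")[:440]
a=cv2.convertScaleAbs(a,alpha=1.6,beta=15);w=800-a.shape[1];cv2.imwrite("pics/p1.png",np.hstack([a,b[:,:]])[:, :1060] if 0 else cv2.resize(np.hstack([a,b]),(800,int(440*800/(a.shape[1]+b.shape[1])))))
E
```

```text
t 7.95 pos [0.5871 0.1823 0.1824] psi 12.0 zax [ 0.002  0.    -1.   ] gap 0.313
 shift now cm [-0.01 -0.26  0.74]  az -0.3
 shift cm if turned first [-0.01 -0.25  0.74]
```

View pics/p1.png

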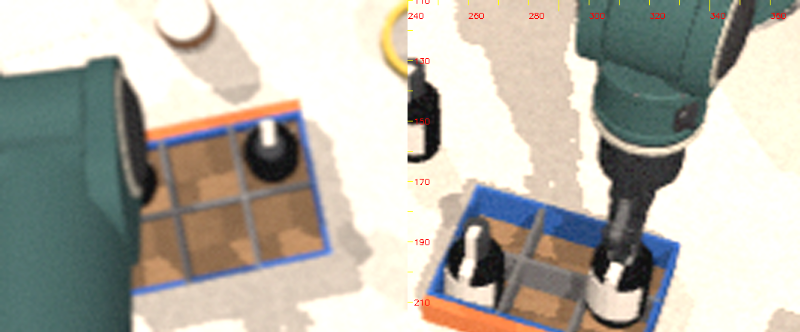

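The scene view shows the held bottle above the empty corner cell at (306,205), with its label to the orange side like the packed one. The arm hides it in the top view. I'll check its position by fitting the body in the scene view.

```bash
cat >held.py <<'E'
import sys,pickle
from fit import *
def held(f,p,bz,yaw):
    im=img(f);body=np.r_[circ(.033,-.004),circ(.033,.07)]
    def c(v):
        b=np.array([p[0]+v[0]/1000,p[1]+v[1]/1000,bz,yaw])
        c0=proj(f,[p[0],p[1],bz+.04])[0].astype(int);x0,y0=c0-30
        r=render(f,[b],x0,y0,60,60);m=np.zeros((60,60),np.uint8)
        q=proj(f,body+[p[0],p[1],bz])-[x0,y0]
        cv2.fillConvexPoly(m,cv2.convexHull(q.astype(np.float32)).astype(np.int32),1)
        return (((r-im[y0:y0+60,x0:x0+60])**2)*m).sum()
    r=minimize(c,[0,0],method="Nelder-Mead",options=dict(initial_simplex=[[0,0],[4,0],[0,4]],maxfev=80))
    print("bottle - TCP mm",r.x.round(1),"cost",round(r.fun,1),"at0",round(c([0,0]),1))
    return r.x
if __name__=="__main__":
    from rig import ctrl
    o=ctrl.get_obs();f=ctrl.grab_frame("scene")
    held(f,o["position"],o["position"][2]-float(sys.argv[1]),np.radians(12.3))
E
python3 held.py .112
```

```text
bottle - TCP mm [-1.  -1.3] cost 77.2 at0 79.2
```

Emit:
arm_command([
  {"ax": 0, "ay": 0, "az": -0.3, "tx": 0.1, "ty": -0.2, "tz": 0, "hand": 1},
  {"ax": 0, "ay": 0, "az": 0, "tx": 0, "ty": 0, "tz": 0.8, "hand": 1},
  {"ax": 0, "ay": 0, "az": 0, "tx": 0, "ty": 0, "tz": 0.8, "hand": 1},
  {"ax": 0, "ay": 0, "az": 0, "tx": 0, "ty": 0, "tz": 0.8, "hand": 1},
  {"ax": 0, "ay": 0, "az": 0, "tx": 0, "ty": 0, "tz": 0.8, "hand": 1},
  {"ax": 0, "ay": 0, "az": 0, "tx": 0, "ty": 0, "tz": 0, "hand": 1},
])

```text
time_s: 8.85
position: [0.584, 0.1829, 0.1475]
eef_rot: [-0.0, 0.627, 0.779, -0.0]
contact_force: [-0.1, 0.2, -3.0]
finger_gap: 0.31
grasp_force: 59.7
```

```bash
python3 plan.py .585 .183 .118 12.3;python3 held.py .112
```

```text
t 8.85 pos [0.584  0.1829 0.1475] psi 12.3 zax [-0.001 -0.001 -1.   ] gap 0.31
 shift now cm [-0.01  0.1   2.95]  az 0.0
 shift cm if turned first [-0.01  0.1   2.95]
bottle - TCP mm [ 0.7 -0.9] cost 66.3 at0 73.4
```

Emit:
arm_command([
  {"ax": 0, "ay": 0, "az": 0, "tx": 0, "ty": 0, "tz": 0.8, "hand": 1},
  {"ax": 0, "ay": 0, "az": 0, "tx": 0, "ty": 0, "tz": 0.8, "hand": 1},
  {"ax": 0, "ay": 0, "az": 0, "tx": 0, "ty": 0, "tz": 0.8, "hand": 1},
  {"ax": 0, "ay": 0, "az": 0, "tx": 0, "ty": 0, "tz": 0.4, "hand": 1},
  {"ax": 0, "ay": 0, "az": 0, "tx": 0, "ty": 0, "tz": 0.1, "hand": 1},
  {"ax": 0, "ay": 0, "az": 0, "tx": 0, "ty": 0, "tz": 0, "hand": 1},
])

```text
time_s: 9.65
position: [0.5841, 0.1829, 0.1193]
eef_rot: [0.0, 0.627, 0.779, -0.0]
contact_force: [-0.2, 0.3, -2.1]
finger_gap: 0.311
grasp_force: 59.9
```

Emit:
arm_command([
  {"ax": 0, "ay": 0, "az": 0, "tx": 0, "ty": 0, "tz": 0.15, "hand": 1},
  {"ax": 0, "ay": 0, "az": 0, "tx": 0, "ty": 0, "tz": 0, "hand": 0.6},
  {"ax": 0, "ay": 0, "az": 0, "tx": 0, "ty": 0, "tz": 0, "hand": 0.45},
  {"ax": 0, "ay": 0, "az": 0, "tx": 0, "ty": 0, "tz": 0, "hand": 0.45},
  {"ax": 0, "ay": 0, "az": 0, "tx": 0, "ty": 0, "tz": -1, "hand": 0.45},
  {"ax": 0, "ay": 0, "az": 0, "tx": 0, "ty": 0, "tz": -3, "hand": 0.45},
  {"ax": 0, "ay": 0, "az": 0, "tx": 0, "ty": 0, "tz": -4, "hand": 0.4},
  {"ax": 0, "ay": 0, "az": 0, "tx": 0, "ty": 0, "tz": -4, "hand": 0.4},
  {"ax": 0, "ay": 0, "az": 0, "tx": 0, "ty": 0, "tz": 0, "hand": 0.4},
])

```text
time_s: 10.78
position: [0.5854, 0.1832, 0.2415]
eef_rot: [0.001, 0.627, 0.779, 0.002]
contact_force: [-0.6, 0.2, -0.3]
finger_gap: 0.603
grasp_force: 0.0
```

```bash
cat >look.py <<'E'
# usage: look.py name  -> refit all bottles listed in cur.pkl
import pickle,sys
from fit import *
from rig import ctrl
fs=[ctrl.grab_frame("top"),ctrl.grab_frame("scene")];pickle.dump(fs,open("last.pkl","wb"))
bots,only=pickle.load(open("cur.pkl","rb"))
use=fs if "s" not in sys.argv else fs[1:]
pickle.dump((fit(use,bots,only,1,False),only),open("cur.pkl","wb"))
E
python3 - <<'E'
import pickle,numpy as np
v,b=pickle.load(open("b0.pkl","rb"));b[0]=np.array([.5846,.1817,.006,.2147]);pickle.dump((b,[1,2,3,4]),open("cur.pkl","wb"))
E
python3 look.py; python3 plan.py .4672 -.1392 .24 -1.7
python3 - <<'E'
import pickle
from fit import *
s=pickle.load(open("last.pkl","rb"))[1];b,_=pickle.load(open("cur.pkl","rb"));fit([s],b,[0],1,False)
E
```

```text
1 [ 0.6089 -0.2571  0.     -0.4038] yaw deg -23.1 cost 85.08
2 [ 0.5311 -0.3562  0.      0.8876] yaw deg 50.9 cost 129.54
3 [ 0.4672 -0.1392  0.     -0.0299] yaw deg -1.7 cost 96.4
4 [ 0.463  -0.2656  0.      1.115 ] yaw deg 63.9 cost 116.35
t 10.88 pos [0.5841 0.183  0.2382] psi 12.4 zax [ 0.001  0.    -1.   ] gap 0.596
 shift now cm [-28.98 -18.31  -0.2 ]  az 14.1
 shift cm if turned first [-32.55 -10.73  -0.18]
0 [0.5803 0.1823 0.006  0.0684] yaw deg 3.9 cost 137.47
```

Emit:
arm_command([
  {"ax": 0, "ay": 0, "az": 0, "tx": -4.83, "ty": -3.05, "tz": 0, "hand": 0.4},
  {"ax": 0, "ay": 0, "az": 0, "tx": -4.83, "ty": -3.05, "tz": 0, "hand": 0.4},
  {"ax": 0, "ay": 0, "az": 0, "tx": -4.83, "ty": -3.05, "tz": 0, "hand": 0.4},
  {"ax": 0, "ay": 0, "az": 0, "tx": -4.83, "ty": -3.05, "tz": 0, "hand": 0.4},
  {"ax": 0, "ay": 0, "az": 0, "tx": -4.83, "ty": -3.05, "tz": 0, "hand": 0.4},
  {"ax": 0, "ay": 0, "az": 0, "tx": -4.83, "ty": -3.05, "tz": 0, "hand": 0.4},
  {"ax": 0, "ay": 0, "az": 7, "tx": 0, "ty": 0, "tz": 0, "hand": 0.4},
  {"ax": 0, "ay": 0, "az": 7.1, "tx": 0, "ty": 0, "tz": 0, "hand": 0.4},
  {"ax": 0, "ay": 0, "az": 0, "tx": 0, "ty": 0, "tz": 3, "hand": 0.4},
  {"ax": 0, "ay": 0, "az": 0, "tx": 0, "ty": 0, "tz": 3, "hand": 0.4},
  {"ax": 0, "ay": 0, "az": 0, "tx": 0, "ty": 0, "tz": 0, "hand": 0.4},
  {"ax": 0, "ay": 0, "az": 0, "tx": 0, "ty": 0, "tz": 0, "hand": 0.4},
])

```text
time_s: 12.38
position: [0.4675, -0.1395, 0.1785]
eef_rot: [0.0, 0.718, 0.696, -0.0]
contact_force: [1.5, 0.4, 0.0]
finger_gap: 0.605
grasp_force: 0.0
```

```bash
python3 plan.py .4672 -.1392 .110 -1.7
```

```text
t 12.38 pos [ 0.4675 -0.1395  0.1785] psi -1.8 zax [ 0. -0. -1.] gap 0.605
 shift now cm [ 0.03 -0.03  6.85]  az -0.1
 shift cm if turned first [ 0.03 -0.03  6.85]
```

Emit:
arm_command([
  {"ax": 0, "ay": 0, "az": 0, "tx": 0, "ty": 0, "tz": 2.5, "hand": 0.4},
  {"ax": 0, "ay": 0, "az": 0, "tx": 0, "ty": 0, "tz": 2.5, "hand": 0.4},
  {"ax": 0, "ay": 0, "az": 0, "tx": 0, "ty": 0, "tz": 1.8, "hand": 0.4},
  {"ax": 0, "ay": 0, "az": 0, "tx": 0, "ty": 0, "tz": 0, "hand": 0.4},
  {"ax": 0, "ay": 0, "az": 0, "tx": 0, "ty": 0, "tz": 0, "hand": 1},
  {"ax": 0, "ay": 0, "az": 0, "tx": 0, "ty": 0, "tz": 0, "hand": 1},
  {"ax": 0, "ay": 0, "az": 0, "tx": 0, "ty": 0, "tz": 0, "hand": 1},
  {"ax": 0, "ay": 0, "az": 0, "tx": 0, "ty": 0, "tz": 0, "hand": 1},
  {"ax": 0, "ay": 0, "az": 0, "tx": 0, "ty": 0, "tz": 0, "hand": 1},
])

```text
time_s: 13.5
position: [0.4679, -0.1394, 0.1109]
eef_rot: [0.001, 0.718, 0.696, 0.001]
contact_force: [-1.8, 0.7, 7.4]
finger_gap: 0.312
grasp_force: 58.4
```

Emit:
arm_command([
  {"ax": 0, "ay": 0, "az": 0, "tx": 0, "ty": 0, "tz": -2, "hand": 1},
  {"ax": 0, "ay": 0, "az": 0, "tx": 0, "ty": 0, "tz": -5, "hand": 1},
  {"ax": 0, "ay": 0, "az": 0, "tx": 0, "ty": 0, "tz": -5, "hand": 1},
  {"ax": 0, "ay": 0, "az": 0, "tx": 0, "ty": 0, "tz": -4, "hand": 1},
  {"ax": 0, "ay": 0, "az": -7, "tx": 0, "ty": 0, "tz": 0, "hand": 1},
  {"ax": 0, "ay": 0, "az": -7, "tx": 0, "ty": 0, "tz": 0, "hand": 1},
  {"ax": 0, "ay": 0, "az": 0, "tx": 0, "ty": 0, "tz": 0, "hand": 1},
])

```text
time_s: 14.38
position: [0.4672, -0.1393, 0.2703]
eef_rot: [0.0, 0.628, 0.778, 0.0]
contact_force: [-0.3, -0.6, -2.1]
finger_gap: 0.314
grasp_force: 60.1
```

```bash
python3 plan.py .5123 .166 .27 12.3
```

```text
t 14.38 pos [ 0.4672 -0.1393  0.2703] psi 12.2 zax [ 0.001  0.    -1.   ] gap 0.314
 shift now cm [28.89 10.86  0.04]  az -0.1
 shift cm if turned first [28.87 10.91  0.03]
```

Emit:
arm_command([
  {"ax": 0, "ay": 0, "az": 0, "tx": 2.5, "ty": 0.95, "tz": 0, "hand": 1},
  {"ax": 0, "ay": 0, "az": 0, "tx": 4.5, "ty": 1.7, "tz": 0, "hand": 1},
  {"ax": 0, "ay": 0, "az": 0, "tx": 5, "ty": 1.9, "tz": 0, "hand": 1},
  {"ax": 0, "ay": 0, "az": 0, "tx": 5, "ty": 1.9, "tz": 0, "hand": 1},
  {"ax": 0, "ay": 0, "az": 0, "tx": 5, "ty": 1.9, "tz": 0, "hand": 1},
  {"ax": 0, "ay": 0, "az": 0, "tx": 4.5, "ty": 1.7, "tz": 0, "hand": 1},
  {"ax": 0, "ay": 0, "az": 0, "tx": 2.4, "ty": 0.85, "tz": 0, "hand": 1},
  {"ax": 0, "ay": 0, "az": 0, "tx": 0, "ty": 0, "tz": 4, "hand": 1},
  {"ax": 0, "ay": 0, "az": 0, "tx": 0, "ty": 0, "tz": 4, "hand": 1},
  {"ax": 0, "ay": 0, "az": 0, "tx": 0, "ty": 0, "tz": 2, "hand": 1},
  {"ax": 0, "ay": 0, "az": 0, "tx": 0, "ty": 0, "tz": 0, "hand": 1},
  {"ax": 0, "ay": 0, "az": 0, "tx": 0, "ty": 0, "tz": 0, "hand": 1},
])

```text
time_s: 15.88
position: [0.5131, 0.1664, 0.1709]
eef_rot: [0.0, 0.628, 0.778, 0.0]
contact_force: [-0.7, 0.3, -1.7]
finger_gap: 0.315
grasp_force: 59.8
```

```bash
python3 plan.py .5123 .166 .1175 12.3;python3 held.py .111
```

```text
t 15.88 pos [0.5131 0.1664 0.1709] psi 12.2 zax [ 0.001  0.    -1.   ] gap 0.315
 shift now cm [-0.02 -0.09  5.34]  az -0.1
 shift cm if turned first [-0.02 -0.08  5.34]
bottle - TCP mm [-0.4  1.1] cost 92.7 at0 98.6
```

Emit:
arm_command([
  {"ax": 0, "ay": 0, "az": 0, "tx": -0.06, "ty": -0.05, "tz": 0.5, "hand": 1},
  {"ax": 0, "ay": 0, "az": 0, "tx": 0, "ty": 0, "tz": 0.8, "hand": 1},
  {"ax": 0, "ay": 0, "az": 0, "tx": 0, "ty": 0, "tz": 0.8, "hand": 1},
  {"ax": 0, "ay": 0, "az": 0, "tx": 0, "ty": 0, "tz": 0.8, "hand": 1},
  {"ax": 0, "ay": 0, "az": 0, "tx": 0, "ty": 0, "tz": 0.8, "hand": 1},
  {"ax": 0, "ay": 0, "az": 0, "tx": 0, "ty": 0, "tz": 0.8, "hand": 1},
  {"ax": 0, "ay": 0, "az": 0, "tx": 0, "ty": 0, "tz": 0.6, "hand": 1},
  {"ax": 0, "ay": 0, "az": 0, "tx": 0, "ty": 0, "tz": 0.2, "hand": 1},
  {"ax": 0, "ay": 0, "az": 0, "tx": 0, "ty": 0, "tz": 0, "hand": 1},
])

```text
time_s: 17.05
position: [0.5122, 0.1656, 0.1171]
eef_rot: [-0.0, 0.628, 0.778, 0.0]
contact_force: [-3.2, -1.5, 2.8]
finger_gap: 0.307
grasp_force: 60.6
```

Contact with the floor and light side forces, so the bottle is seated. I'll release and look for the next one.

Emit:
arm_command([
  {"ax": 0, "ay": 0, "az": 0, "tx": 0, "ty": 0, "tz": 0, "hand": 0.6},
  {"ax": 0, "ay": 0, "az": 0, "tx": 0, "ty": 0, "tz": 0, "hand": 0.45},
  {"ax": 0, "ay": 0, "az": 0, "tx": 0, "ty": 0, "tz": 0, "hand": 0.45},
  {"ax": 0, "ay": 0, "az": 0, "tx": 0, "ty": 0, "tz": -1, "hand": 0.45},
  {"ax": 0, "ay": 0, "az": 0, "tx": 0, "ty": 0, "tz": -3, "hand": 0.45},
  {"ax": 0, "ay": 0, "az": 0, "tx": 0, "ty": 0, "tz": -4, "hand": 0.4},
  {"ax": 0, "ay": 0, "az": 0, "tx": 0, "ty": 0, "tz": -4, "hand": 0.4},
  {"ax": 0, "ay": 0, "az": 0, "tx": 0, "ty": 0, "tz": 0, "hand": 0.4},
])

```text
time_s: 18.05
position: [0.5134, 0.1659, 0.2401]
eef_rot: [0.001, 0.628, 0.778, 0.002]
contact_force: [0.7, -0.1, -0.2]
finger_gap: 0.603
grasp_force: 0.0
```

```bash
python3 - <<'E'
import pickle,numpy as np
b,_=pickle.load(open("cur.pkl","rb"));b[3]=np.array([.5123,.166,.006,.2147]);pickle.dump((b,[1,2,4]),open("cur.pkl","wb"))
E
python3 look.py; python3 plan.py .463 -.2656 .235 63.9
```

```text
1 [ 0.6089 -0.2571  0.     -0.4038] yaw deg -23.1 cost 81.69
2 [ 0.5311 -0.3562  0.      0.8876] yaw deg 50.9 cost 123.36
4 [ 0.463  -0.2656  0.      1.115 ] yaw deg 63.9 cost 111.82
t 18.15 pos [0.5122 0.1657 0.2372] psi 12.3 zax [ 0.001  0.    -1.   ] gap 0.602
 shift now cm [-41.1  -13.96   0.2 ]  az -51.6
 shift cm if turned first [-14.56 -40.89   0.22]
```

Emit:
arm_command([
  {"ax": 0, "ay": 0, "az": 0, "tx": -5.87, "ty": -1.99, "tz": 0, "hand": 0.4},
  {"ax": 0, "ay": 0, "az": 0, "tx": -5.87, "ty": -1.99, "tz": 0, "hand": 0.4},
  {"ax": 0, "ay": 0, "az": 0, "tx": -5.87, "ty": -1.99, "tz": 0, "hand": 0.4},
  {"ax": 0, "ay": 0, "az": 0, "tx": -5.87, "ty": -1.99, "tz": 0, "hand": 0.4},
  {"ax": 0, "ay": 0, "az": 0, "tx": -5.87, "ty": -1.99, "tz": 0, "hand": 0.4},
  {"ax": 0, "ay": 0, "az": 0, "tx": -5.87, "ty": -1.99, "tz": 0, "hand": 0.4},
  {"ax": 0, "ay": 0, "az": 0, "tx": -5.87, "ty": -1.99, "tz": 0, "hand": 0.4},
  {"ax": 0, "ay": 0, "az": -10.3, "tx": 0, "ty": 0, "tz": 0, "hand": 0.4},
  {"ax": 0, "ay": 0, "az": -10.3, "tx": 0, "ty": 0, "tz": 0, "hand": 0.4},
  {"ax": 0, "ay": 0, "az": -10.3, "tx": 0, "ty": 0, "tz": 0, "hand": 0.4},
  {"ax": 0, "ay": 0, "az": -10.3, "tx": 0, "ty": 0, "tz": 0, "hand": 0.4},
  {"ax": 0, "ay": 0, "az": -10.3, "tx": 0, "ty": 0, "tz": 0, "hand": 0.4},
])

```text
time_s: 19.65
position: [0.4628, -0.2653, 0.2359]
eef_rot: [-0.001, 0.224, 0.975, -0.0]
contact_force: [-0.2, -0.2, 0.2]
finger_gap: 0.599
grasp_force: 0.0
```

Emit:
arm_command([
  {"ax": 0, "ay": 0, "az": 0, "tx": 0, "ty": 0, "tz": 3, "hand": 0.4},
  {"ax": 0, "ay": 0, "az": 0, "tx": 0, "ty": 0, "tz": 3, "hand": 0.4},
  {"ax": 0, "ay": 0, "az": 0, "tx": 0, "ty": 0, "tz": 0, "hand": 0.4},
  {"ax": 0, "ay": 0, "az": 0, "tx": 0, "ty": 0, "tz": 0, "hand": 0.4},
])

```text
time_s: 20.15
position: [0.4634, -0.2658, 0.1775]
eef_rot: [0.0, 0.227, 0.974, -0.0]
contact_force: [0.6, 0.1, -0.2]
finger_gap: 0.6
grasp_force: 0.0
```

```bash
python3 plan.py .463 -.2656 .110 63.9
```

```text
t 20.15 pos [ 0.4634 -0.2658  0.1775] psi 63.7 zax [ 0. -0. -1.] gap 0.6
 shift now cm [0.04 0.   6.75]  az -0.2
 shift cm if turned first [ 0.04 -0.    6.75]
```

Emit:
arm_command([
  {"ax": 0, "ay": 0, "az": 0, "tx": 0.03, "ty": 0, "tz": 2.5, "hand": 0.4},
  {"ax": 0, "ay": 0, "az": 0, "tx": 0, "ty": 0, "tz": 2.5, "hand": 0.4},
  {"ax": 0, "ay": 0, "az": 0, "tx": 0, "ty": 0, "tz": 1.7, "hand": 0.4},
  {"ax": 0, "ay": 0, "az": 0, "tx": 0, "ty": 0, "tz": 0, "hand": 0.4},
  {"ax": 0, "ay": 0, "az": 0, "tx": 0, "ty": 0, "tz": 0, "hand": 1},
  {"ax": 0, "ay": 0, "az": 0, "tx": 0, "ty": 0, "tz": 0, "hand": 1},
  {"ax": 0, "ay": 0, "az": 0, "tx": 0, "ty": 0, "tz": 0, "hand": 1},
  {"ax": 0, "ay": 0, "az": 0, "tx": 0, "ty": 0, "tz": 0, "hand": 1},
  {"ax": 0, "ay": 0, "az": 0, "tx": 0, "ty": 0, "tz": 0, "hand": 1},
])

```text
time_s: 21.28
position: [0.4636, -0.2656, 0.111]
eef_rot: [0.001, 0.227, 0.974, -0.0]
contact_force: [-0.8, 1.3, 6.4]
finger_gap: 0.316
grasp_force: 58.7
```

Emit:
arm_command([
  {"ax": 0, "ay": 0, "az": 0, "tx": 0, "ty": 0, "tz": -2, "hand": 1},
  {"ax": 0, "ay": 0, "az": 0, "tx": 0, "ty": 0, "tz": -5, "hand": 1},
  {"ax": 0, "ay": 0, "az": 0, "tx": 0, "ty": 0, "tz": -5, "hand": 1},
  {"ax": 0, "ay": 0, "az": 0, "tx": 0, "ty": 0, "tz": -4, "hand": 1},
  {"ax": 0, "ay": 0, "az": 8.6, "tx": 0, "ty": 0, "tz": 0, "hand": 1},
  {"ax": 0, "ay": 0, "az": 8.6, "tx": 0, "ty": 0, "tz": 0, "hand": 1},
  {"ax": 0, "ay": 0, "az": 8.6, "tx": 0, "ty": 0, "tz": 0, "hand": 1},
  {"ax": 0, "ay": 0, "az": 8.6, "tx": 0, "ty": 0, "tz": 0, "hand": 1},
  {"ax": 0, "ay": 0, "az": 8.6, "tx": 0, "ty": 0, "tz": 0, "hand": 1},
  {"ax": 0, "ay": 0, "az": 8.5, "tx": 0, "ty": 0, "tz": 0, "hand": 1},
  {"ax": 0, "ay": 0, "az": 0, "tx": 0, "ty": 0, "tz": 0, "hand": 1},
])

```text
time_s: 22.65
position: [0.4629, -0.2653, 0.2702]
eef_rot: [0.0, 0.627, 0.779, 0.0]
contact_force: [-0.3, -0.2, -2.5]
finger_gap: 0.308
grasp_force: 59.4
```

```bash
python3 plan.py .6004 .1094 .27 12.3
```

```text
t 22.65 pos [ 0.4629 -0.2653  0.2702] psi 12.3 zax [ 0. -0. -1.] gap 0.308
 shift now cm [3.368e+01 2.141e+01 2.000e-02]  az -0.0
 shift cm if turned first [3.368e+01 2.141e+01 2.000e-02]
```

Emit:
arm_command([
  {"ax": 0, "ay": 0, "az": 0, "tx": 2.5, "ty": 1.6, "tz": 0, "hand": 1},
  {"ax": 0, "ay": 0, "az": 0, "tx": 4.5, "ty": 2.85, "tz": 0, "hand": 1},
  {"ax": 0, "ay": 0, "az": 0, "tx": 4.9, "ty": 3.1, "tz": 0, "hand": 1},
  {"ax": 0, "ay": 0, "az": 0, "tx": 4.9, "ty": 3.1, "tz": 0, "hand": 1},
  {"ax": 0, "ay": 0, "az": 0, "tx": 4.9, "ty": 3.1, "tz": 0, "hand": 1},
  {"ax": 0, "ay": 0, "az": 0, "tx": 4.9, "ty": 3.1, "tz": 0, "hand": 1},
  {"ax": 0, "ay": 0, "az": 0, "tx": 4.6, "ty": 3, "tz": 0, "hand": 1},
  {"ax": 0, "ay": 0, "az": 0, "tx": 2.5, "ty": 1.55, "tz": 0, "hand": 1},
  {"ax": 0, "ay": 0, "az": 0, "tx": 0, "ty": 0, "tz": 4, "hand": 1},
  {"ax": 0, "ay": 0, "az": 0, "tx": 0, "ty": 0, "tz": 4, "hand": 1},
  {"ax": 0, "ay": 0, "az": 0, "tx": 0, "ty": 0, "tz": 2, "hand": 1},
  {"ax": 0, "ay": 0, "az": 0, "tx": 0, "ty": 0, "tz": 0, "hand": 1},
])

```text
time_s: 24.15
position: [0.6003, 0.1092, 0.1693]
eef_rot: [-0.0, 0.627, 0.779, -0.001]
contact_force: [0.9, -0.4, -2.1]
finger_gap: 0.309
grasp_force: 59.5
```

```bash
python3 plan.py .6004 .1094 .117 12.3;python3 held.py .111
```

```text
t 24.15 pos [0.6003 0.1092 0.1693] psi 12.3 zax [-0.001 -0.001 -1.   ] gap 0.309
 shift now cm [0.02 0.02 5.23]  az 0.0
 shift cm if turned first [0.02 0.01 5.23]
bottle - TCP mm [0.2 0.7] cost 73.2 at0 78.7
```

Emit:
arm_command([
  {"ax": 0, "ay": 0, "az": 0, "tx": 0, "ty": 0, "tz": 0.5, "hand": 1},
  {"ax": 0, "ay": 0, "az": 0, "tx": 0, "ty": 0, "tz": 0.8, "hand": 1},
  {"ax": 0, "ay": 0, "az": 0, "tx": 0, "ty": 0, "tz": 0.8, "hand": 1},
  {"ax": 0, "ay": 0, "az": 0, "tx": 0, "ty": 0, "tz": 0.8, "hand": 1},
  {"ax": 0, "ay": 0, "az": 0, "tx": 0, "ty": 0, "tz": 0.8, "hand": 1},
  {"ax": 0, "ay": 0, "az": 0, "tx": 0, "ty": 0, "tz": 0.8, "hand": 1},
  {"ax": 0, "ay": 0, "az": 0, "tx": 0, "ty": 0, "tz": 0.5, "hand": 1},
  {"ax": 0, "ay": 0, "az": 0, "tx": 0, "ty": 0, "tz": 0.3, "hand": 1},
  {"ax": 0, "ay": 0, "az": 0, "tx": 0, "ty": 0, "tz": 0, "hand": 1},
])

```text
time_s: 25.32
position: [0.6009, 0.1094, 0.1171]
eef_rot: [0.0, 0.628, 0.778, 0.0]
contact_force: [0.1, 0.5, -0.2]
finger_gap: 0.312
grasp_force: 59.8
```

Seated. I'll release, rise and look again.

Emit:
arm_command([
  {"ax": 0, "ay": 0, "az": 0, "tx": 0, "ty": 0, "tz": 0, "hand": 0.6},
  {"ax": 0, "ay": 0, "az": 0, "tx": 0, "ty": 0, "tz": 0, "hand": 0.45},
  {"ax": 0, "ay": 0, "az": 0, "tx": 0, "ty": 0, "tz": 0, "hand": 0.45},
  {"ax": 0, "ay": 0, "az": 0, "tx": 0, "ty": 0, "tz": -1, "hand": 0.45},
  {"ax": 0, "ay": 0, "az": 0, "tx": 0, "ty": 0, "tz": -3, "hand": 0.45},
  {"ax": 0, "ay": 0, "az": 0, "tx": 0, "ty": 0, "tz": -4, "hand": 0.4},
  {"ax": 0, "ay": 0, "az": 0, "tx": 0, "ty": 0, "tz": -4, "hand": 0.4},
  {"ax": 0, "ay": 0, "az": 0, "tx": 0, "ty": 0, "tz": 0, "hand": 0.4},
])

```text
time_s: 26.32
position: [0.6019, 0.1094, 0.2405]
eef_rot: [0.002, 0.628, 0.778, 0.002]
contact_force: [0.5, 0.3, -1.1]
finger_gap: 0.599
grasp_force: 0.0
```

```bash
python3 - <<'E'
import pickle,numpy as np
b,_=pickle.load(open("cur.pkl","rb"));b[4]=np.array([.6004,.1094,.006,.2147]);pickle.dump((b,[1,2]),open("cur.pkl","wb"))
E
python3 look.py; python3 plan.py .6089 -.2571 .235 -23.1
```

```text
1 [ 0.6089 -0.2571  0.     -0.4038] yaw deg -23.1 cost 84.21
2 [ 0.5311 -0.3562  0.      0.8876] yaw deg 50.9 cost 127.4
t 26.43 pos [0.6006 0.1094 0.2372] psi 12.3 zax [ 0.001  0.    -1.   ] gap 0.6
 shift now cm [-35.99  -6.96   0.21]  az 35.4
 shift cm if turned first [-33.39  15.15   0.22]
```

Emit:
arm_command([
  {"ax": 0, "ay": 0, "az": 0, "tx": -6, "ty": -1.16, "tz": 0, "hand": 0.4},
  {"ax": 0, "ay": 0, "az": 0, "tx": -6, "ty": -1.16, "tz": 0, "hand": 0.4},
  {"ax": 0, "ay": 0, "az": 0, "tx": -6, "ty": -1.16, "tz": 0, "hand": 0.4},
  {"ax": 0, "ay": 0, "az": 0, "tx": -6, "ty": -1.16, "tz": 0, "hand": 0.4},
  {"ax": 0, "ay": 0, "az": 0, "tx": -6, "ty": -1.16, "tz": 0, "hand": 0.4},
  {"ax": 0, "ay": 0, "az": 0, "tx": -6, "ty": -1.16, "tz": 0, "hand": 0.4},
  {"ax": 0, "ay": 0, "az": 9, "tx": 0, "ty": 0, "tz": 0, "hand": 0.4},
  {"ax": 0, "ay": 0, "az": 9, "tx": 0, "ty": 0, "tz": 0, "hand": 0.4},
  {"ax": 0, "ay": 0, "az": 9, "tx": 0, "ty": 0, "tz": 0, "hand": 0.4},
  {"ax": 0, "ay": 0, "az": 8.4, "tx": 0, "ty": 0, "tz": 0, "hand": 0.4},
  {"ax": 0, "ay": 0, "az": 0, "tx": 0, "ty": 0, "tz": 3, "hand": 0.4},
  {"ax": 0, "ay": 0, "az": 0, "tx": 0, "ty": 0, "tz": 3, "hand": 0.4},
])

```text
time_s: 27.92
position: [0.6086, -0.2569, 0.1751]
eef_rot: [-0.0, 0.835, 0.551, -0.0]
contact_force: [0.1, 0.0, -0.2]
finger_gap: 0.6
grasp_force: 0.0
```

```bash
python3 plan.py .6089 -.2571 .110 -23.1
```

```text
t 27.93 pos [ 0.6086 -0.2569  0.1751] psi -23.2 zax [-0.001  0.    -1.   ] gap 0.6
 shift now cm [-0.    0.04  6.51]  az -0.1
 shift cm if turned first [-0.    0.04  6.51]
```

Emit:
arm_command([
  {"ax": 0, "ay": 0, "az": 0, "tx": 0, "ty": 0, "tz": 2.5, "hand": 0.4},
  {"ax": 0, "ay": 0, "az": 0, "tx": 0, "ty": 0, "tz": 2.5, "hand": 0.4},
  {"ax": 0, "ay": 0, "az": 0, "tx": 0, "ty": 0, "tz": 1.5, "hand": 0.4},
  {"ax": 0, "ay": 0, "az": 0, "tx": 0, "ty": 0, "tz": 0, "hand": 0.4},
  {"ax": 0, "ay": 0, "az": 0, "tx": 0, "ty": 0, "tz": 0, "hand": 1},
  {"ax": 0, "ay": 0, "az": 0, "tx": 0, "ty": 0, "tz": 0, "hand": 1},
  {"ax": 0, "ay": 0, "az": 0, "tx": 0, "ty": 0, "tz": 0, "hand": 1},
  {"ax": 0, "ay": 0, "az": 0, "tx": 0, "ty": 0, "tz": 0, "hand": 1},
  {"ax": 0, "ay": 0, "az": 0, "tx": 0, "ty": 0, "tz": 0, "hand": 1},
])

```text
time_s: 29.05
position: [0.6093, -0.2575, 0.1129]
eef_rot: [0.001, 0.835, 0.551, 0.0]
contact_force: [-2.5, 1.1, 6.9]
finger_gap: 0.307
grasp_force: 58.9
```

Emit:
arm_command([
  {"ax": 0, "ay": 0, "az": 0, "tx": 0, "ty": 0, "tz": -2, "hand": 1},
  {"ax": 0, "ay": 0, "az": 0, "tx": 0, "ty": 0, "tz": -5, "hand": 1},
  {"ax": 0, "ay": 0, "az": 0, "tx": 0, "ty": 0, "tz": -5, "hand": 1},
  {"ax": 0, "ay": 0, "az": 0, "tx": 0, "ty": 0, "tz": -4, "hand": 1},
  {"ax": 0, "ay": 0, "az": -8.9, "tx": 0, "ty": 0, "tz": 0, "hand": 1},
  {"ax": 0, "ay": 0, "az": -8.9, "tx": 0, "ty": 0, "tz": 0, "hand": 1},
  {"ax": 0, "ay": 0, "az": -8.9, "tx": 0, "ty": 0, "tz": 0, "hand": 1},
  {"ax": 0, "ay": 0, "az": -8.8, "tx": 0, "ty": 0, "tz": 0, "hand": 1},
  {"ax": 0, "ay": 0, "az": 0, "tx": 0, "ty": 0, "tz": 0, "hand": 1},
])

```text
time_s: 30.18
position: [0.6088, -0.2575, 0.2732]
eef_rot: [0.001, 0.627, 0.779, 0.0]
contact_force: [0.5, -0.5, -2.6]
finger_gap: 0.31
grasp_force: 59.9
```

```bash
python3 plan.py .5281 .0937 .27 12.3
```

```text
t 30.18 pos [ 0.6088 -0.2575  0.2732] psi 12.3 zax [ 0.001 -0.    -1.   ] gap 0.31
 shift now cm [36.03 -0.42  0.3 ]  az -0.0
 shift cm if turned first [36.03 -0.4   0.32]
```

Emit:
arm_command([
  {"ax": 0, "ay": 0, "az": 0, "tx": 2.5, "ty": 0, "tz": 0, "hand": 1},
  {"ax": 0, "ay": 0, "az": 0, "tx": 4.5, "ty": -0.1, "tz": 0, "hand": 1},
  {"ax": 0, "ay": 0, "az": 0, "tx": 5.5, "ty": -0.1, "tz": 0, "hand": 1},
  {"ax": 0, "ay": 0, "az": 0, "tx": 5.5, "ty": -0.1, "tz": 0, "hand": 1},
  {"ax": 0, "ay": 0, "az": 0, "tx": 5.5, "ty": -0.1, "tz": 0, "hand": 1},
  {"ax": 0, "ay": 0, "az": 0, "tx": 5.5, "ty": 0, "tz": 0, "hand": 1},
  {"ax": 0, "ay": 0, "az": 0, "tx": 4.5, "ty": 0, "tz": 0, "hand": 1},
  {"ax": 0, "ay": 0, "az": 0, "tx": 2.5, "ty": 0, "tz": 0, "hand": 1},
  {"ax": 0, "ay": 0, "az": 0, "tx": 0, "ty": 0, "tz": 4, "hand": 1},
  {"ax": 0, "ay": 0, "az": 0, "tx": 0, "ty": 0, "tz": 4, "hand": 1},
  {"ax": 0, "ay": 0, "az": 0, "tx": 0, "ty": 0, "tz": 2, "hand": 1},
  {"ax": 0, "ay": 0, "az": 0, "tx": 0, "ty": 0, "tz": 0, "hand": 1},
])

```text
time_s: 31.68
position: [0.5276, 0.0932, 0.1713]
eef_rot: [-0.0, 0.628, 0.778, -0.001]
contact_force: [-1.3, -0.3, -2.1]
finger_gap: 0.308
grasp_force: 59.7
```

```bash
python3 plan.py .5281 .0937 .119 12.3;python3 held.py .113
```

```text
t 31.68 pos [0.5276 0.0932 0.1713] psi 12.1 zax [-0.002 -0.001 -1.   ] gap 0.308
 shift now cm [0.04 0.07 5.23]  az -0.2
 shift cm if turned first [0.03 0.06 5.23]
bottle - TCP mm [-1.3  1.5] cost 85.5 at0 92.7
```

Emit:
arm_command([
  {"ax": 0, "ay": 0, "az": 0, "tx": -0.02, "ty": 0.08, "tz": 0.5, "hand": 1},
  {"ax": 0, "ay": 0, "az": 0, "tx": 0, "ty": 0, "tz": 0.8, "hand": 1},
  {"ax": 0, "ay": 0, "az": 0, "tx": 0, "ty": 0, "tz": 0.8, "hand": 1},
  {"ax": 0, "ay": 0, "az": 0, "tx": 0, "ty": 0, "tz": 0.8, "hand": 1},
  {"ax": 0, "ay": 0, "az": 0, "tx": 0, "ty": 0, "tz": 0.8, "hand": 1},
  {"ax": 0, "ay": 0, "az": 0, "tx": 0, "ty": 0, "tz": 0.8, "hand": 1},
  {"ax": 0, "ay": 0, "az": 0, "tx": 0, "ty": 0, "tz": 0.5, "hand": 1},
  {"ax": 0, "ay": 0, "az": 0, "tx": 0, "ty": 0, "tz": 0.3, "hand": 1},
  {"ax": 0, "ay": 0, "az": 0, "tx": 0, "ty": 0, "tz": 0, "hand": 1},
])

```text
time_s: 32.85
position: [0.5291, 0.0935, 0.119]
eef_rot: [0.0, 0.627, 0.779, 0.0]
contact_force: [-1.2, 0.2, -1.9]
finger_gap: 0.309
grasp_force: 59.9
```

Emit:
arm_command([
  {"ax": 0, "ay": 0, "az": 0, "tx": 0, "ty": 0, "tz": 0.15, "hand": 1},
  {"ax": 0, "ay": 0, "az": 0, "tx": 0, "ty": 0, "tz": 0, "hand": 0.6},
  {"ax": 0, "ay": 0, "az": 0, "tx": 0, "ty": 0, "tz": 0, "hand": 0.45},
  {"ax": 0, "ay": 0, "az": 0, "tx": 0, "ty": 0, "tz": 0, "hand": 0.45},
  {"ax": 0, "ay": 0, "az": 0, "tx": 0, "ty": 0, "tz": -1, "hand": 0.45},
  {"ax": 0, "ay": 0, "az": 0, "tx": 0, "ty": 0, "tz": -3, "hand": 0.45},
  {"ax": 0, "ay": 0, "az": 0, "tx": 0, "ty": 0, "tz": -4, "hand": 0.4},
  {"ax": 0, "ay": 0, "az": 0, "tx": 0, "ty": 0, "tz": -4, "hand": 0.4},
  {"ax": 0, "ay": 0, "az": 0, "tx": 0, "ty": 0, "tz": 0, "hand": 0.4},
])

```text
time_s: 33.98
position: [0.5302, 0.0937, 0.2406]
eef_rot: [0.001, 0.627, 0.779, 0.002]
contact_force: [-0.1, 0.4, -1.2]
finger_gap: 0.6
grasp_force: 0.0
```

```bash
python3 - <<'E'
import pickle,numpy as np
b,_=pickle.load(open("cur.pkl","rb"));b[1]=np.array([.5281,.0937,.006,.2147]);pickle.dump((b,[2]),open("cur.pkl","wb"))
E
python3 look.py; python3 plan.py .5311 -.3562 .235 50.9
```

```text
2 [ 0.5311 -0.3562  0.      0.8876] yaw deg 50.9 cost 123.24
t 34.08 pos [0.5288 0.0937 0.2377] psi 12.4 zax [ 0.001  0.    -1.   ] gap 0.598
 shift now cm [-43.99  -9.4    0.25]  az -38.5
 shift cm if turned first [-28.55 -34.77   0.27]
```

Emit:
arm_command([
  {"ax": 0, "ay": 0, "az": 0, "tx": -5.5, "ty": -1.175, "tz": 0, "hand": 0.4},
  {"ax": 0, "ay": 0, "az": 0, "tx": -5.5, "ty": -1.175, "tz": 0, "hand": 0.4},
  {"ax": 0, "ay": 0, "az": 0, "tx": -5.5, "ty": -1.175, "tz": 0, "hand": 0.4},
  {"ax": 0, "ay": 0, "az": 0, "tx": -5.5, "ty": -1.175, "tz": 0, "hand": 0.4},
  {"ax": 0, "ay": 0, "az": 0, "tx": -5.5, "ty": -1.175, "tz": 0, "hand": 0.4},
  {"ax": 0, "ay": 0, "az": 0, "tx": -5.5, "ty": -1.175, "tz": 0, "hand": 0.4},
  {"ax": 0, "ay": 0, "az": 0, "tx": -5.5, "ty": -1.175, "tz": 0, "hand": 0.4},
  {"ax": 0, "ay": 0, "az": 0, "tx": -5.5, "ty": -1.175, "tz": 0, "hand": 0.4},
  {"ax": 0, "ay": 0, "az": -9.6, "tx": 0, "ty": 0, "tz": 0, "hand": 0.4},
  {"ax": 0, "ay": 0, "az": -9.6, "tx": 0, "ty": 0, "tz": 0, "hand": 0.4},
  {"ax": 0, "ay": 0, "az": -9.6, "tx": 0, "ty": 0, "tz": 0, "hand": 0.4},
  {"ax": 0, "ay": 0, "az": -9.7, "tx": 0, "ty": 0, "tz": 0, "hand": 0.4},
])

```text
time_s: 35.58
position: [0.5307, -0.3562, 0.2361]
eef_rot: [-0.001, 0.333, 0.943, 0.0]
contact_force: [0.8, 0.6, -0.2]
finger_gap: 0.601
grasp_force: 0.0
```

Emit:
arm_command([
  {"ax": 0, "ay": 0, "az": 0, "tx": 0, "ty": 0, "tz": 3, "hand": 0.4},
  {"ax": 0, "ay": 0, "az": 0, "tx": 0, "ty": 0, "tz": 3, "hand": 0.4},
  {"ax": 0, "ay": 0, "az": 0, "tx": 0, "ty": 0, "tz": 0, "hand": 0.4},
  {"ax": 0, "ay": 0, "az": 0, "tx": 0, "ty": 0, "tz": 0, "hand": 0.4},
])

```text
time_s: 36.08
position: [0.5313, -0.3566, 0.178]
eef_rot: [0.0, 0.335, 0.942, -0.0]
contact_force: [-0.1, 0.4, 0.6]
finger_gap: 0.599
grasp_force: 0.0
```

```bash
python3 plan.py .5311 -.3562 .110 50.9
```

```text
t 36.08 pos [ 0.5313 -0.3566  0.178 ] psi 50.8 zax [ 0. -0. -1.] gap 0.599
 shift now cm [0.04 0.02 6.8 ]  az -0.1
 shift cm if turned first [0.04 0.02 6.8 ]
```

Emit:
arm_command([
  {"ax": 0, "ay": 0, "az": 0, "tx": 0.04, "ty": 0, "tz": 2.5, "hand": 0.4},
  {"ax": 0, "ay": 0, "az": 0, "tx": 0, "ty": 0, "tz": 2.5, "hand": 0.4},
  {"ax": 0, "ay": 0, "az": 0, "tx": 0, "ty": 0, "tz": 1.8, "hand": 0.4},
  {"ax": 0, "ay": 0, "az": 0, "tx": 0, "ty": 0, "tz": 0, "hand": 0.4},
  {"ax": 0, "ay": 0, "az": 0, "tx": 0, "ty": 0, "tz": 0, "hand": 1},
  {"ax": 0, "ay": 0, "az": 0, "tx": 0, "ty": 0, "tz": 0, "hand": 1},
  {"ax": 0, "ay": 0, "az": 0, "tx": 0, "ty": 0, "tz": 0, "hand": 1},
  {"ax": 0, "ay": 0, "az": 0, "tx": 0, "ty": 0, "tz": 0, "hand": 1},
  {"ax": 0, "ay": 0, "az": 0, "tx": 0, "ty": 0, "tz": 0, "hand": 1},
])

```text
time_s: 37.2
position: [0.5316, -0.3563, 0.1106]
eef_rot: [0.001, 0.335, 0.942, -0.0]
contact_force: [1.5, 1.6, 6.6]
finger_gap: 0.31
grasp_force: 59.3
```

Emit:
arm_command([
  {"ax": 0, "ay": 0, "az": 0, "tx": 0, "ty": 0, "tz": -2, "hand": 1},
  {"ax": 0, "ay": 0, "az": 0, "tx": 0, "ty": 0, "tz": -5, "hand": 1},
  {"ax": 0, "ay": 0, "az": 0, "tx": 0, "ty": 0, "tz": -5, "hand": 1},
  {"ax": 0, "ay": 0, "az": 0, "tx": 0, "ty": 0, "tz": -4, "hand": 1},
  {"ax": 0, "ay": 0, "az": 9.6, "tx": 0, "ty": 0, "tz": 0, "hand": 1},
  {"ax": 0, "ay": 0, "az": 9.6, "tx": 0, "ty": 0, "tz": 0, "hand": 1},
  {"ax": 0, "ay": 0, "az": 9.6, "tx": 0, "ty": 0, "tz": 0, "hand": 1},
  {"ax": 0, "ay": 0, "az": 9.7, "tx": 0, "ty": 0, "tz": 0, "hand": 1},
  {"ax": 0, "ay": 0, "az": 0, "tx": 0, "ty": 0, "tz": 0, "hand": 1},
])

```text
time_s: 38.33
position: [0.5307, -0.356, 0.2703]
eef_rot: [0.0, 0.627, 0.779, -0.0]
contact_force: [1.3, 0.4, -2.7]
finger_gap: 0.311
grasp_force: 59.7
```

```bash
python3 plan.py .5438 .0214 .27 12.3
```

```text
t 38.33 pos [ 0.5307 -0.356   0.2703] psi 12.4 zax [ 0. -0. -1.] gap 0.311
 shift now cm [3.658e+01 9.380e+00 2.000e-02]  az 0.1
 shift cm if turned first [3.66e+01 9.32e+00 3.00e-02]
```

Emit:
arm_command([
  {"ax": 0, "ay": 0, "az": 0, "tx": 2.5, "ty": 0.65, "tz": 0, "hand": 1},
  {"ax": 0, "ay": 0, "az": 0, "tx": 4.6, "ty": 1.2, "tz": 0, "hand": 1},
  {"ax": 0, "ay": 0, "az": 0, "tx": 5.6, "ty": 1.4, "tz": 0, "hand": 1},
  {"ax": 0, "ay": 0, "az": 0, "tx": 5.6, "ty": 1.4, "tz": 0, "hand": 1},
  {"ax": 0, "ay": 0, "az": 0, "tx": 5.6, "ty": 1.4, "tz": 0, "hand": 1},
  {"ax": 0, "ay": 0, "az": 0, "tx": 5.6, "ty": 1.5, "tz": 0, "hand": 1},
  {"ax": 0, "ay": 0, "az": 0, "tx": 4.6, "ty": 1.2, "tz": 0, "hand": 1},
  {"ax": 0, "ay": 0, "az": 0, "tx": 2.5, "ty": 0.6, "tz": 0, "hand": 1},
  {"ax": 0, "ay": 0, "az": 0, "tx": 0, "ty": 0, "tz": 4, "hand": 1},
  {"ax": 0, "ay": 0, "az": 0, "tx": 0, "ty": 0, "tz": 4, "hand": 1},
  {"ax": 0, "ay": 0, "az": 0, "tx": 0, "ty": 0, "tz": 2, "hand": 1},
  {"ax": 0, "ay": 0, "az": 0, "tx": 0, "ty": 0, "tz": 0, "hand": 1},
])

```text
time_s: 39.83
position: [0.5433, 0.0212, 0.1689]
eef_rot: [-0.001, 0.626, 0.78, -0.001]
contact_force: [0.6, 0.0, -3.1]
finger_gap: 0.309
grasp_force: 59.8
```

```bash
python3 plan.py .5438 .0214 .1165 12.3;python3 held.py .111
```

```text
t 39.83 pos [0.5433 0.0212 0.1689] psi 12.5 zax [-0.002 -0.001 -1.   ] gap 0.309
 shift now cm [0.01 0.06 5.24]  az 0.2
 shift cm if turned first [0.01 0.05 5.24]
bottle - TCP mm [0.5 1.9] cost 71.4 at0 77.9
```

Emit:
arm_command([
  {"ax": 0, "ay": 0, "az": 0, "tx": -0.05, "ty": 0, "tz": 0.5, "hand": 1},
  {"ax": 0, "ay": 0, "az": 0, "tx": 0, "ty": 0, "tz": 0.8, "hand": 1},
  {"ax": 0, "ay": 0, "az": 0, "tx": 0, "ty": 0, "tz": 0.8, "hand": 1},
  {"ax": 0, "ay": 0, "az": 0, "tx": 0, "ty": 0, "tz": 0.8, "hand": 1},
  {"ax": 0, "ay": 0, "az": 0, "tx": 0, "ty": 0, "tz": 0.8, "hand": 1},
  {"ax": 0, "ay": 0, "az": 0, "tx": 0, "ty": 0, "tz": 0.8, "hand": 1},
  {"ax": 0, "ay": 0, "az": 0, "tx": 0, "ty": 0, "tz": 0.5, "hand": 1},
  {"ax": 0, "ay": 0, "az": 0, "tx": 0, "ty": 0, "tz": 0.3, "hand": 1},
  {"ax": 0, "ay": 0, "az": 0, "tx": 0, "ty": 0, "tz": 0, "hand": 1},
])

```text
time_s: 41.0
position: [0.5443, 0.0209, 0.1166]
eef_rot: [0.0, 0.627, 0.779, 0.0]
contact_force: [-1.1, 0.3, 0.8]
finger_gap: 0.31
grasp_force: 60.2
```

Emit:
arm_command([
  {"ax": 0, "ay": 0, "az": 0, "tx": 0, "ty": 0, "tz": 0, "hand": 0.6},
  {"ax": 0, "ay": 0, "az": 0, "tx": 0, "ty": 0, "tz": 0, "hand": 0.45},
  {"ax": 0, "ay": 0, "az": 0, "tx": 0, "ty": 0, "tz": 0, "hand": 0.45},
  {"ax": 0, "ay": 0, "az": 0, "tx": 0, "ty": 0, "tz": -1, "hand": 0.45},
  {"ax": 0, "ay": 0, "az": 0, "tx": 0, "ty": 0, "tz": -3, "hand": 0.45},
  {"ax": 0, "ay": 0, "az": 0, "tx": 0, "ty": 0, "tz": -4, "hand": 0.4},
  {"ax": 0, "ay": 0, "az": 0, "tx": 0, "ty": 0, "tz": -4, "hand": 0.4},
  {"ax": 0, "ay": 0, "az": 0, "tx": 0, "ty": 0, "tz": 0, "hand": 0.4},
])

```text
time_s: 42.0
position: [0.5453, 0.0209, 0.2397]
eef_rot: [0.002, 0.627, 0.779, 0.002]
contact_force: [0.4, 0.4, -0.5]
finger_gap: 0.601
grasp_force: 0.0
```

```bash
python3 plan.py .4 -.2 .24 12.3
```

```text
t 42.0 pos [0.5453 0.0209 0.2397] psi 12.3 zax [ 0.005  0.001 -1.   ] gap 0.601
 shift now cm [-18.47 -18.92  -0.13]  az 0.0
 shift cm if turned first [-18.49 -18.9   -0.03]
```

Move clear of the crate so both views can verify it.

Emit:
arm_command([
  {"ax": 0, "ay": 0, "az": 0, "tx": -4.4, "ty": -4.2, "tz": 0, "hand": 0.4},
  {"ax": 0, "ay": 0, "az": 0, "tx": -4.4, "ty": -4.2, "tz": 0, "hand": 0.4},
  {"ax": 0, "ay": 0, "az": 0, "tx": -4.4, "ty": -4.2, "tz": 0, "hand": 0.4},
  {"ax": 0, "ay": 0, "az": 0, "tx": -4.4, "ty": -4.2, "tz": 0, "hand": 0.4},
  {"ax": 0, "ay": 0, "az": 0, "tx": 0, "ty": 0, "tz": 0, "hand": 0.4},
])

```text
time_s: 42.62
position: [0.4152, -0.1902, 0.2365]
eef_rot: [0.0, 0.629, 0.777, 0.0]
contact_force: [0.9, 0.4, 0.0]
finger_gap: 0.6
grasp_force: 0.0
```

```bash
python3 - <<'E'
import pickle,numpy as np
b,_=pickle.load(open("cur.pkl","rb"));b[2]=np.array([.5438,.0214,.006,.2147]);pickle.dump((b,[0,1,2,3,4,5]),open("cur.pkl","wb"))
E
python3 look.py; python3 - <<'E'
import pickle
from h import *
t,s=pickle.load(open("last.pkl","rb"))
crop(t,185,150,95,85,4,"pics/a.png");crop(s,235,155,100,85,4,"pics/b.png")
cv2.imwrite("pics/full.png",np.hstack([cv2.imread("pics/a.png"),cv2.imread("pics/b.png")]))
crop(t,105,160,60,90,5,"pics/a.png");crop(s,340,195,80,90,5,"pics/b.png")
cv2.imwrite("pics/cnt.png",np.hstack([cv2.imread("pics/a.png"),cv2.imread("pics/b.png")]))
E
```

```text
0 [0.5798 0.1826 0.006  0.0525] yaw deg 3.0 cost 212.71
1 [0.5255 0.0943 0.006  0.0995] yaw deg 5.7 cost 181.51
2 [0.5431 0.0207 0.006  0.2614] yaw deg 15.0 cost 161.69
3 [0.5095 0.1668 0.006  0.1538] yaw deg 8.8 cost 166.93
4 [0.5993 0.1078 0.006  0.291 ] yaw deg 16.7 cost 208.71
5 [0.6171 0.0359 0.006  0.2403] yaw deg 13.8 cost 174.68
```

View pics/full.png

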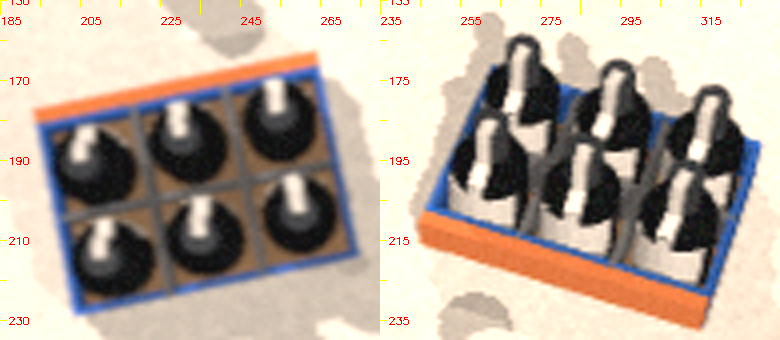

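View pics/cnt.png

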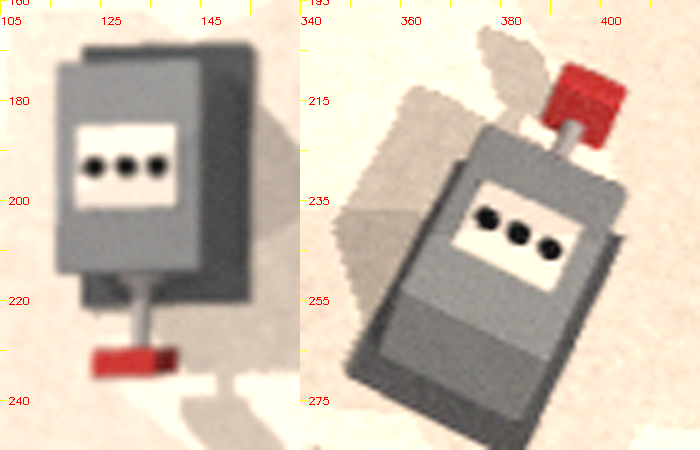

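All six cells are filled, with strips to the orange side in both views. Fit offsets are at most 5 mm, and yaws are within about 9° of the crate. The handle's top face is centred near (129.8,232) in the top view and (398,211.8) in the scene view, and it pulls straight along world −x.

```bash
python3 - <<'E'
import pickle
from h import *
fs=pickle.load(open("last.pkl","rb"))
print(tri(fs,[(129.8,232),(398,211.8)]),atz(fs[0],(129.8,232),.09))
a=atz(fs[0],(105+57/5-.4,160+62/5-.4),.085);b=atz(fs[0],(105+57/5-.4,160+272/5-.4),.085);print(a,b)
E
python3 plan.py .4535 .41 .236 90
```

```text
(array([0.4558024 , 0.41302826, 0.08279669]), np.float64(0.04275908607723977)) [0.45607037 0.41066668 0.09      ]
[0.63791217 0.45988018 0.085     ] [0.51000271 0.45550286 0.085     ]
t 42.73 pos [ 0.4174 -0.1869  0.2363] psi 12.3 zax [ 0.  0. -1.] gap 0.6
 shift now cm [5.755e+01 1.624e+01 4.000e-02]  az -77.7
 shift cm if turned first [-3.610e+00  5.969e+01  3.000e-02]
```

Emit:
arm_command([
  {"ax": 0, "ay": 0, "az": -9.7, "tx": 0, "ty": 0, "tz": 0, "hand": 0.2},
  {"ax": 0, "ay": 0, "az": -9.7, "tx": 0, "ty": 0, "tz": 0, "hand": 0.2},
  {"ax": 0, "ay": 0, "az": -9.7, "tx": 0, "ty": 0, "tz": 0, "hand": 0.2},
  {"ax": 0, "ay": 0, "az": -9.7, "tx": 0, "ty": 0, "tz": 0, "hand": 0.2},
  {"ax": 0, "ay": 0, "az": -9.7, "tx": 0, "ty": 0, "tz": 0, "hand": 0.2},
  {"ax": 0, "ay": 0, "az": -9.7, "tx": 0, "ty": 0, "tz": 0, "hand": 0.2},
  {"ax": 0, "ay": 0, "az": -9.7, "tx": 0, "ty": 0, "tz": 0, "hand": 0.2},
  {"ax": 0, "ay": 0, "az": -9.7, "tx": 0, "ty": 0, "tz": 0, "hand": 0.2},
])

```text
time_s: 43.72
position: [0.4182, -0.1856, 0.2361]
eef_rot: [-0.0, -0.003, 1.0, -0.0]
contact_force: [0.3, -0.5, 0.0]
finger_gap: 0.799
grasp_force: 0.0
```

```bash
python3 plan.py .4535 .41 .236 90
```

```text
t 43.73 pos [ 0.4182 -0.1856  0.2361] psi 90.4 zax [-0.001 -0.    -1.   ] gap 0.799
 shift now cm [-3.940e+00  5.954e+01  1.000e-02]  az 0.4
 shift cm if turned first [-3.530e+00  5.956e+01  1.000e-02]
```

Emit:
arm_command([
  {"ax": 0, "ay": 0, "az": 0, "tx": -0.42, "ty": 5.965, "tz": 0, "hand": 0.2},
  {"ax": 0, "ay": 0, "az": 0, "tx": -0.42, "ty": 5.965, "tz": 0, "hand": 0.2},
  {"ax": 0, "ay": 0, "az": 0, "tx": -0.42, "ty": 5.965, "tz": 0, "hand": 0.2},
  {"ax": 0, "ay": 0, "az": 0, "tx": -0.42, "ty": 5.965, "tz": 0, "hand": 0.2},
  {"ax": 0, "ay": 0, "az": 0, "tx": -0.42, "ty": 5.965, "tz": 0, "hand": 0.2},
  {"ax": 0, "ay": 0, "az": 0, "tx": -0.42, "ty": 5.965, "tz": 0, "hand": 0.2},
  {"ax": 0, "ay": 0, "az": 0, "tx": -0.42, "ty": 5.965, "tz": 0, "hand": 0.2},
  {"ax": 0, "ay": 0, "az": 0, "tx": -0.42, "ty": 5.965, "tz": 0, "hand": 0.2},
  {"ax": 0, "ay": 0, "az": 0, "tx": -0.42, "ty": 5.965, "tz": 0, "hand": 0.2},
  {"ax": 0, "ay": 0, "az": 0, "tx": -0.42, "ty": 5.965, "tz": 0, "hand": 0.2},
  {"ax": 0, "ay": 0, "az": -1.6, "tx": 0, "ty": 0, "tz": 0, "hand": 0.2},
  {"ax": 0, "ay": 0, "az": 0, "tx": 0, "ty": 0, "tz": 0, "hand": 0.2},
])

```text
time_s: 45.22
position: [0.4593, 0.4102, 0.2356]
eef_rot: [-0.0, -0.014, 1.0, -0.0]
contact_force: [-0.0, -0.7, 0.2]
finger_gap: 0.801
grasp_force: 0.0
```

```bash
python3 plan.py .456 .411 .077 92
```

```text
t 45.23 pos [0.4593 0.4102 0.2356] psi 91.6 zax [-0.001 -0.001 -1.   ] gap 0.801
 shift now cm [ 0.31  0.11 15.86]  az -0.4
 shift cm if turned first [ 0.32  0.1  15.86]
```

Emit:
arm_command([
  {"ax": 0, "ay": 0, "az": -0.4, "tx": 0.3, "ty": 0.1, "tz": 0, "hand": 0.2},
  {"ax": 0, "ay": 0, "az": 0, "tx": 0, "ty": 0, "tz": 4, "hand": 0.2},
  {"ax": 0, "ay": 0, "az": 0, "tx": 0, "ty": 0, "tz": 4, "hand": 0.2},
  {"ax": 0, "ay": 0, "az": 0, "tx": 0, "ty": 0, "tz": 3, "hand": 0.2},
  {"ax": 0, "ay": 0, "az": 0, "tx": 0, "ty": 0, "tz": 2.5, "hand": 0.2},
  {"ax": 0, "ay": 0, "az": 0, "tx": 0, "ty": 0, "tz": 2.3, "hand": 0.2},
  {"ax": 0, "ay": 0, "az": 0, "tx": 0, "ty": 0, "tz": 0, "hand": 0.2},
])

```text
time_s: 46.1
position: [0.4564, 0.4094, 0.0773]
eef_rot: [-0.001, -0.017, 1.0, -0.001]
contact_force: [0.3, -0.1, -0.7]
finger_gap: 0.798
grasp_force: 0.0
```

Emit:
arm_command([
  {"ax": 0, "ay": 0, "az": 0, "tx": 0, "ty": 0, "tz": 0, "hand": 1},
  {"ax": 0, "ay": 0, "az": 0, "tx": 0, "ty": 0, "tz": 0, "hand": 1},
  {"ax": 0, "ay": 0, "az": 0, "tx": 0, "ty": 0, "tz": 0, "hand": 1},
  {"ax": 0, "ay": 0, "az": 0, "tx": 0, "ty": 0, "tz": 0, "hand": 1},
  {"ax": 0, "ay": 0, "az": 0, "tx": 0, "ty": 0, "tz": 0, "hand": 1},
  {"ax": 0, "ay": 0, "az": 0, "tx": 0, "ty": 0, "tz": 0, "hand": 1},
], newtons=60)

```text
time_s: 46.85
position: [0.4575, 0.413, 0.0806]
eef_rot: [0.001, -0.017, 1.0, 0.002]
contact_force: [-1.4, 10.0, 5.3]
finger_gap: 0.457
grasp_force: 61.6
```

Emit:
arm_command([
  {"ax": 0, "ay": 0, "az": 0, "tx": 0.5, "ty": 0.2, "tz": 0, "hand": 1},
  {"ax": 0, "ay": 0, "az": 0, "tx": 1, "ty": 0, "tz": 0, "hand": 1},
  {"ax": 0, "ay": 0, "az": 0, "tx": 1, "ty": 0, "tz": 0, "hand": 1},
  {"ax": 0, "ay": 0, "az": 0, "tx": 1, "ty": 0, "tz": 0, "hand": 1},
  {"ax": 0, "ay": 0, "az": 0, "tx": 1, "ty": 0, "tz": 0, "hand": 1},
  {"ax": 0, "ay": 0, "az": 0, "tx": 0.8, "ty": 0, "tz": 0, "hand": 1},
  {"ax": 0, "ay": 0, "az": 0, "tx": 0.5, "ty": 0, "tz": 0, "hand": 1},
  {"ax": 0, "ay": 0, "az": 0, "tx": 0.3, "ty": 0, "tz": 0, "hand": 1},
  {"ax": 0, "ay": 0, "az": 0, "tx": 0, "ty": 0, "tz": 0, "hand": 1},
])

```text
time_s: 47.98
position: [0.3978, 0.4117, 0.0805]
eef_rot: [0.002, -0.017, 1.0, 0.002]
contact_force: [5.5, 3.9, 5.0]
finger_gap: 0.454
grasp_force: 61.6
```

Emit:
arm_command([
  {"ax": 0, "ay": 0, "az": 0, "tx": 0.3, "ty": 0, "tz": 0, "hand": 1},
  {"ax": 0, "ay": 0, "az": 0, "tx": 0.3, "ty": 0, "tz": 0, "hand": 1},
  {"ax": 0, "ay": 0, "az": 0, "tx": 0, "ty": 0, "tz": 0, "hand": 1},
  {"ax": 0, "ay": 0, "az": 0, "tx": 0, "ty": 0, "tz": 0, "hand": 1},
  {"ax": 0, "ay": 0, "az": 0, "tx": 0, "ty": 0, "tz": 0, "hand": 1},
  {"ax": 0, "ay": 0, "az": 0, "tx": 0, "ty": 0, "tz": 0, "hand": 1},
  {"ax": 0, "ay": 0, "az": 0, "tx": 0, "ty": 0, "tz": 0, "hand": 1},
  {"ax": 0, "ay": 0, "az": 0, "tx": 0, "ty": 0, "tz": 0, "hand": 1},
  {"ax": 0, "ay": 0, "az": 0, "tx": 0, "ty": 0, "tz": 0, "hand": 1},
  {"ax": 0, "ay": 0, "az": 0, "tx": 0, "ty": 0, "tz": 0, "hand": 1},
  {"ax": 0, "ay": 0, "az": 0, "tx": 0, "ty": 0, "tz": 0, "hand": 1},
  {"ax": 0, "ay": 0, "az": 0, "tx": 0, "ty": 0, "tz": 0, "hand": 1},
])

```text
time_s: 49.48
position: [0.3969, 0.4115, 0.0807]
eef_rot: [0.006, -0.015, 1.0, 0.003]
contact_force: [42.2, 12.3, -20.6]
finger_gap: 0.454
grasp_force: 65.0
```

At the stop: 60.6 mm of travel with the force jumping, held for over a second. I'll ease it home, release and rise.

Emit:
arm_command([
  {"ax": 0, "ay": 0, "az": 0, "tx": -0.8, "ty": 0, "tz": 0, "hand": 1},
  {"ax": 0, "ay": 0, "az": 0, "tx": -1, "ty": 0, "tz": 0, "hand": 1},
  {"ax": 0, "ay": 0, "az": 0, "tx": -1, "ty": 0, "tz": 0, "hand": 1},
  {"ax": 0, "ay": 0, "az": 0, "tx": -1, "ty": 0, "tz": 0, "hand": 1},
  {"ax": 0, "ay": 0, "az": 0, "tx": -1, "ty": 0, "tz": 0, "hand": 1},
  {"ax": 0, "ay": 0, "az": 0, "tx": -1, "ty": 0, "tz": 0, "hand": 1},
  {"ax": 0, "ay": 0, "az": 0, "tx": -0.5, "ty": 0, "tz": 0, "hand": 1},
  {"ax": 0, "ay": 0, "az": 0, "tx": 0, "ty": 0, "tz": 0, "hand": 1},
  {"ax": 0, "ay": 0, "az": 0, "tx": 0, "ty": 0, "tz": 0, "hand": 0.2},
  {"ax": 0, "ay": 0, "az": 0, "tx": 0, "ty": 0, "tz": 0, "hand": 0.2},
  {"ax": 0, "ay": 0, "az": 0, "tx": 0, "ty": 0, "tz": 0, "hand": 0.2},
  {"ax": 0, "ay": 0, "az": 0, "tx": 0, "ty": 0, "tz": 0, "hand": 0.2},
])

```text
time_s: 50.98
position: [0.4529, 0.4123, 0.0783]
eef_rot: [-0.0, -0.017, 1.0, -0.0]
contact_force: [-0.4, -1.2, 0.0]
finger_gap: 0.796
grasp_force: 0.0
```

Emit:
arm_command([
  {"ax": 0, "ay": 0, "az": 0, "tx": 0, "ty": 0, "tz": -1, "hand": 0.2},
  {"ax": 0, "ay": 0, "az": 0, "tx": 0, "ty": 0, "tz": -3, "hand": 0.2},
  {"ax": 0, "ay": 0, "az": 0, "tx": 0, "ty": 0, "tz": -4, "hand": 0.2},
  {"ax": 0, "ay": 0, "az": 0, "tx": 0, "ty": 0, "tz": -4, "hand": 0.2},
  {"ax": 0, "ay": 0, "az": 0, "tx": 0, "ty": 0, "tz": -3, "hand": 0.2},
  {"ax": 0, "ay": 0, "az": 0, "tx": 6, "ty": 0, "tz": 0, "hand": 0.2},
  {"ax": 0, "ay": 0, "az": 0, "tx": 5, "ty": 0, "tz": 0, "hand": 0.2},
  {"ax": 0, "ay": 0, "az": 0, "tx": 0, "ty": 0, "tz": 0, "hand": 0.2},
  {"ax": 0, "ay": 0, "az": 0, "tx": 0, "ty": 0, "tz": 0, "hand": 0.2},
])

```text
time_s: 52.1
position: [0.3436, 0.4086, 0.229]
eef_rot: [0.0, -0.017, 1.0, 0.0]
contact_force: [0.3, -0.2, 0.3]
finger_gap: 0.798
grasp_force: 0.0
```

```bash
python3 - <<'E'
from rig import ctrl
from h import *
t=ctrl.grab_frame("top");s=ctrl.grab_frame("scene")
crop(t,100,120,200,140,2,"pics/a.png");crop(s,235,155,190,140,2,"pics/b.png")
cv2.imwrite("pics/end.png",np.hstack([cv2.imread("pics/a.png"),cv2.imread("pics/b.png")]))
E
```

```text
(no output)
```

View pics/end.png

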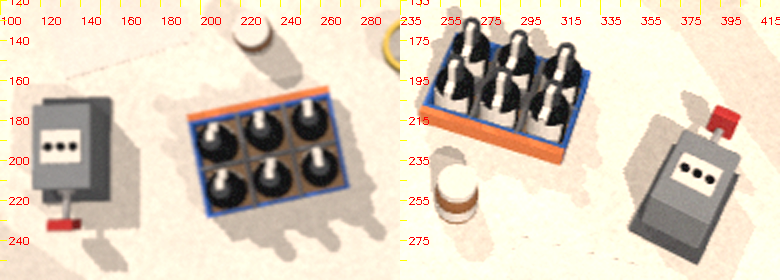

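The handle is back home, with its block at (130,232) in the top view as at the start. The crate is full and the bystanders have not moved. Handing in.

```bash
python3 -c "
from rig import ctrl
print(ctrl.sign_off())"
```

```text
the job is handed in; nothing more can be done
None
```

I filled all five empty cells with spare bottles, labels to the orange side, pulled the counter handle to its stop, held it over a second, let it go home, and handed in at about 52 s; no verdict came back.

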